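# Sort the openers into their trays

## Robot

A 6-joint arm with a two-finger parallel gripper is mounted at the origin on the work surface. World frame = base frame: x ahead of the robot, y to its left, z up, the work surface at z = 0. Lengths are in m, angles in rad, forces in N, time in s.
With the tool pointing down it reaches from about 0.375 to 0.9 m from the base axis. Payload 3.1 kg.
Tool frame: the origin (TCP) lies midway between the tips of the shut fingers; the grasp point (between the pads) lies 19 mm behind it; z points along the fingers, y is the line along which they close (so a half turn about z gives the same grasp; the last joint's range is limited). The gripper opens to 85 mm and grips with 20 to 120 N. Pads are 22 mm wide; open, the fingers measure 114 mm over their backs; the gripper's body (76 mm by 85 mm) begins 54 mm behind the grasp point. The pads swing forward as they close: fully open they stand 13 mm farther back than shut.
Start: joints at [-1.425, 0.527, 1.433, -0, 1.181, -0.178], TCP at [0.199, -0.592, 0.231] pointing down, gripper open.
Joint ranges: [-3.08, 3.08], [-0.75, 2.2], [0.22, 2.44], [-1.43, 4.57], [0, 2.65], [-2.85, 2.85]. Speed limits (rad/s): [2.79, 2.79, 3.14, 3.14, 3.14, 3.14].

## Interface

Orientations are given as a unit quaternion [x, y, z, w].
In Python, from station import manip gives the robot as it stands. The module is installed in compiled form; this text tells all that it offers.
- The arm moves only by the tool apply_moves, never from a script. Its arguments are lists of equal length, an entry for each row: "claw": the gripper's target within -1 to 1 (fully open at 1, half-way at 0, shut at -1); "travel": the shift along the tool's x, y, z scaled (see below), a list of three; "turn": the turn, a rotation vector about the tool's x, y, z scaled (see below), a list of three. In form: {"claw": [claw, ...], "travel": [[dx, dy, dz], ...], "turn": [[rx, ry, rz], ...]}. A call has 1 to 5 rows; each row is the pose to reach, as a shift and turn from the pose commanded when the call began, along the tool's axes at that moment, turning the shorter way round; what a row does not reach only later rows make up. The controller multiplies each number of a shift by 800 mm and each number of a turn by 180 degrees. A row lasts 1/12 s, in which the tool goes at most 41.7 mm and 7.16 degrees, less where a joint would pass 70% of its speed; a pose out of reach is approached as far as the arm can. A call with a number of a shift or a turn outside -1 to 1 is refused whole. A call with a gripper value outside its range is refused whole. The fingers move at their own pace and stop on an object; "newtons" is the grip in N (left out, the last holds). Time passes only in rows, so rows that repeat a pose let the fingers close. It gives the time, the measured TCP pose, the force, the opening and the grip force at its end, in the units of the state.
- manip.sense(): the state, without advancing time (a new reading comes with each control period).
- manip.snapshot(name): name is "scene" or "top" or "wrist"; returns a dict with "pixels" (384x512x3 uint8, red, green, blue), "depth" (384x512 float32, m along the optical axis (not along the pixel's ray), 0 where there is no reading), "intrinsics" (3x3 intrinsics, pixels), "R" (3x3) and "t" (3): a world point X has camera coordinates R X + t. Camera axes: x right, y down, z forward; pixel columns grow to the right and rows downward; lengths in m; the calibration is good to about 2 mm. A picture is of the moment at which its call begins.
- manip.sign_off(): hands the job in; it is judged then, once.
The state is a dict: "t": time; "q": joint angles; "qd": joint speeds; "tau": joint torques, N m; "tcp_pos": TCP position; "tool_rot": TCP orientation; "force": force on the tool from outside, world axes, zero at the start; "ft_torque": the same for the moment, N m; "finger_gap": opening from 0.0 (shut) to 1.0 (fully open); "gripper_force": force on a finger pad.
Only numpy, scipy, OpenCV 4.12 (cv2) and the standard library are available. Lean on these libraries where they do the work, as an engineer would, in place of code of your own. Each camera call takes 0.05 s, during which the arm holds its last target. There are 200 camera calls.

## Task

Put the opener things away in their white trays: the corkscrew lying lengthways in the long tray, the can opener head standing upright in the round tray, the jar grip upright in the square tray, and the two crown caps in the divided tray, one flat in each bay. Each must rest right down on the floor of its tray; leave the jam jar standing where it is.

Things in the scene. Friction and masses are not known exactly. Their poses are not given: they have to be found in the camera images.
- corkscrew_mid (a point): smoky-grey plastic lever-pull corkscrew lying flat: 113 mm long (its x axis, from -57 to +56 mm of this point), 30 mm wide (y), 36 mm tall. Near its middle the body has flat upright sides 30 mm apart, from the underside to 30 mm up; a 16 mm wide lever runs along its top. Point: its centre, 18 mm above its underside. z up
- opener_head_mid (a point): chrome can opener head, detached, standing on its round bayonet collar (36 mm across, 14 mm tall); above it, from 14 to 46 mm up, a box-shaped gear housing 34 mm long (x) and 22 mm wide (y, flat sides to grip), with a small cutting wheel on the +x face. Point: its centre, 23 mm above its underside. z up
- jar_grip_mid (a point): olive-green bakelite jar grip: a fluted round knob 55 mm across and 34 mm tall, straight-sided, alike from every side. Point: on its axis, 16 mm above its underside. z up
- cap_1_mid (a point): gold-lacquered steel crown cap, a fluted disc 32 mm across and 7 mm tall, lying flat, top up; one of two alike. Point: its centre, 3.5 mm above its underside. z up
- cap_2_mid (a point): gold-lacquered steel crown cap, a fluted disc 32 mm across and 7 mm tall, lying flat, top up; one of two alike. Point: its centre, 3.5 mm above its underside. z up
- long_tray: white-painted long tray, inside 140 mm along its x axis by 60 mm along y. Its walls are 4 mm thick, its floor 3 mm thick and its rim 11 mm above the work surface. Fixed. Origin: centre of its underside, on the work surface; z up
- square_tray: white-painted square tray with one bay, inside 80 by 80 mm. Its walls are 4 mm thick, its floor 3 mm thick and its rim 11 mm above the work surface. Fixed. Origin: centre of its underside, on the work surface; z up
- round_tray: white-painted round tray, inside 68 mm across. Its walls are 4 mm thick, its floor 3 mm thick and its rim 11 mm above the work surface. Fixed. Origin: centre of its underside, on the work surface; z up
- twin_tray: white-painted tray split into two bays side by side by a 4 mm wall as high as the rim; each bay is 56 mm (x) by 56 mm (y) inside, the bays' centres 30 mm either side of the origin along its y axis. Its walls are 4 mm thick, its floor 3 mm thick and its rim 11 mm above the work surface. Fixed. Origin: centre of its underside, on the work surface; z up
- jam_jar_mid (a point): a closed amber glass jam jar with a copper-coloured lid, 60 mm across and 85 mm tall, standing among the trays, not part of the sorting. Point: its centre, 42.5 mm above its underside. z up
Not all that is in view belongs to the job. Of the things shaped like the part that bears opener_head_mid, the bare steel one is meant.

How it is judged:
By the outcome, as a careful person would: the job done as asked, in the order asked, and still so for the second after the job is handed in, with the robot touching nothing.
It also fails if it takes over 125 s, if anything falls off the work surface, if the arm or the gripper's body presses on something with over 40 N, if the wrist force passes 120 N, or if a joint passes its speed limit or range.

## Working session

There is one attempt and no reset: what is moved stays moved. The work goes in short steps, Python scripts to look and compute and a tool call to move; the robot and the scene stay as the last step left them, time stands still between calls to the robot, and variables do not carry over. Pictures are saved under pics/ and viewed, at most 14 in all, crops included, and the job is handed in when it is done.

Besides the shell and the picture viewer there is one more tool, called after "Call:" by a JSON object that holds its "method" and its "body", one argument or row to a line. apply_moves: Moves the arm, as the interface text tells. Shifts and turns lie within -1 to 1; 1 stands for 800 mm of shift or 180 degrees of turn. Its arguments: {"type":"object","properties":{"claw":{"type":"array","items":{"type":"number"}},"travel":{"type":"array","items":{"type":"array","items":{"type":"number"}}},"turn":{"type":"array","items":{"type":"array","items":{"type":"number"}}},"newtons":{"type":"number"}},"required":["claw","travel","turn"]}

```bash
mkdir -p pics; cat > h.py <<'E'
import numpy as np, cv2
from station import manip
def snap(n,fn=None):
    s=manip.snapshot(n)
    if fn: cv2.imwrite('pics/'+fn,s['pixels'][:,:,::-1])
    return s
def ray(s,u,v,z):
    K,R,t=s['intrinsics'],s['R'],s['t']
    d=R.T@np.linalg.solve(K,[u,v,1.]); c=-R.T@t
    return c+d*(z-c[2])/d[2]
E
python3 - <<'E'
from h import *
import pickle
S={}
for n in ['scene','top','wrist']:
    s=S[n]=snap(n); print(n,-s['R'].T@s['t'],s['R'][2]); 
pickle.dump(S,open('S.pkl','wb'))
cv2.imwrite('pics/top0.png',cv2.resize(S['top']['pixels'][:,:,::-1],(800,600),interpolation=cv2.INTER_CUBIC))
cv2.imwrite('pics/scene0.png',cv2.resize(S['scene']['pixels'][:,:,::-1],(800,600),interpolation=cv2.INTER_CUBIC))
print(manip.sense())
E
```

```text
scene [ 0.86832829 -0.24721512  0.70543917] [-0.46014184  0.33997547 -0.82017447]
top [ 0.34927184 -0.01067838  1.05022299] [ 0.15756949  0.024267   -0.98720969]
wrist [ 0.26477939 -0.5699259   0.37123789] [-0.26266974 -0.08803267 -0.96086152]
{'t': 0.15, 'q': array([-1.42448421e+00,  5.28261408e-01,  1.43358726e+00,  1.47474662e-05,
        1.18138183e+00, -1.78505616e-01]), 'qd': array([ 0.00013884, -0.0022404 , -0.00439881, -0.00149409,  0.0003835 ,
        0.00074229]), 'tau': array([ 5.70113807e-04, -4.42745447e+01, -1.78275973e+01, -1.71083607e-04,
        5.62947083e-03, -5.08826581e-07]), 'tcp_pos': array([ 0.19940996, -0.59177534,  0.23055961]), 'tool_rot': array([ 9.86840766e-01,  1.61693019e-01,  1.99998925e-05, -8.18705221e-04]), 'force': array([-0.64258093,  0.01732701,  0.30532784]), 'ft_torque': array([-0.06058903, -0.04932758, -0.03247011]), 'gripper_force': 0.0, 'finger_gap': 0.9988325564412296}
```

View pics/top0.png

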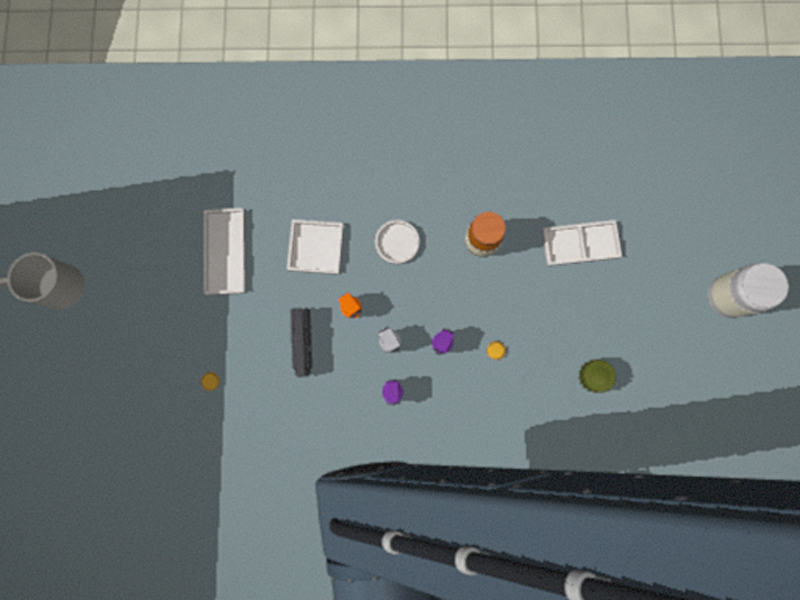

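View pics/scene0.png

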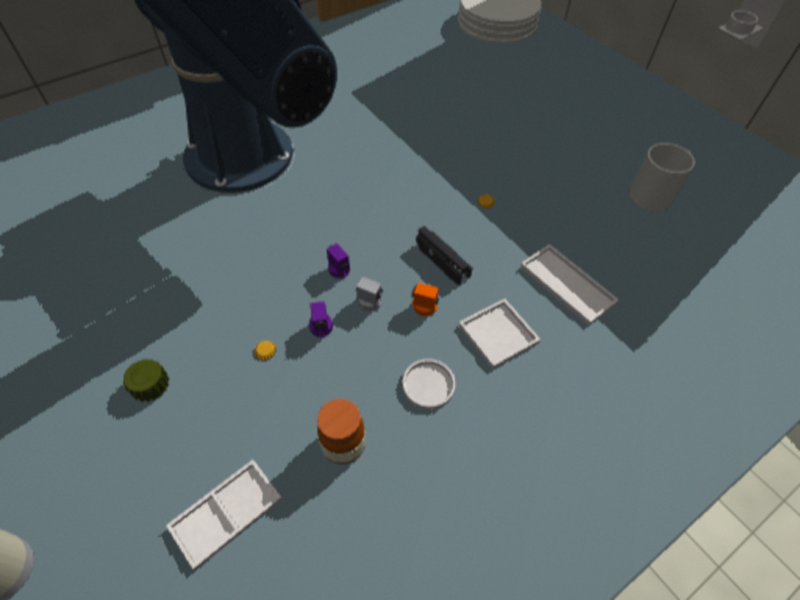

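The top view (800x600) shows the trays in a row: long (224,251), square (316,246), round (398,242) and twin (583,243). The jar is at (487,232).

- **Could be taken for the opener head:** grey (389,340), orange (349,305), purple (443,342), purple (392,392). I choose the bare steel grey one.
- **Caps:** gold discs at (210,382) and (496,350).
- **Corkscrew:** (302,342), the only dark bar.
- **Jar grip:** (598,376), the only olive knob. The mug and the white-lidded jar are clutter.

```bash
cat >> h.py <<'E'
def cloud(s):
    d=s['depth'].astype(float); K,R,t=s['intrinsics'],s['R'],s['t']
    v,u=np.indices(d.shape); p=np.stack([(u-K[0,2])/K[0,0]*d,(v-K[1,2])/K[1,1]*d,d],-1)
    P=(p-t)@R; P[d<=0]=np.nan
    return P
def blob(P,c,r,zlo,zhi,mask=None):
    m=(np.hypot(P[...,0]-c[0],P[...,1]-c[1])<r)&(P[...,2]>zlo)&(P[...,2]<zhi)
    if mask is not None: m&=mask
    q=P[m]; 
    (cx,cy),(w,h),a=cv2.minAreaRect((q[:,:2]*1000).astype(np.float32))
    return dict(n=len(q),rect=np.round([cx,cy,w,h,a],1),mean=np.round(q.mean(0)*1000,1))
E
python3 - <<'E'
from h import *
import pickle
S=pickle.load(open('S.pkl','rb'))
k=512/800
T={'cork':(302,342,.036),'steel':(389,340,.046),'grip':(598,376,.034),'capL':(210,382,.007),'capR':(496,350,.007),'long':(224,251,.011),'square':(316,246,.011),'round':(398,242,.011),'twin':(583,243,.011),'jar':(487,232,.085),'orange':(349,305,.046),'purpR':(443,342,.046),'purpB':(392,392,.046)}
s=S['top'];P=cloud(s);print(s['intrinsics'][0,0])
for n,(u,v,z) in T.items():
    c=ray(s,u*k,v*k,z); print(n,c[:2].round(3))
    lo,hi=z-.006,z+.006
    if z<.008: lo=.004
    r={'cork':.075,'long':.1,'twin':.09,'square':.07,'round':.05}.get(n,.035)
    m=None
    try: print('   ',blob(P,c,r,max(lo,.004),hi,m))
    except Exception as e: print(e)
im=s['pixels'][180:280,160:340]
cv2.imwrite('pics/c1.png',cv2.resize(im[:,:,::-1],None,fx=4.4,fy=4.4,interpolation=cv2.INTER_CUBIC))
E
```

```text
399.37130582450703
cork [0.437 0.157]
    {'n': 290, 'rect': array([437.8, 160.5, 109. ,  24.6,   4.3]), 'mean': array([436.5, 160.6,  34. ])}
steel [0.44  0.014]
    {'n': 119, 'rect': array([441.8,  13.7,  36.1,  21.6,  26.9]), 'mean': array([441.4,  13.6,  44.4])}
grip [ 0.383 -0.321]
    {'n': 289, 'rect': array([ 3.834e+02, -3.251e+02,  4.750e+01,  4.970e+01,  1.000e-01]), 'mean': array([ 383.7, -324.5,   31. ])}
capL [0.373 0.314]
    {'n': 62, 'rect': array([374.8, 313.4,  27.7,  23.1,  56.7]), 'mean': array([374.8, 313.4,   6.2])}
capR [ 0.426 -0.163]
    {'n': 71, 'rect': array([ 426.5, -163.7,   25.4,   26.9,   21.1]), 'mean': array([ 426. , -163.8,    5.9])}
long [0.596 0.299]
    {'n': 332, 'rect': array([596.5, 311.6, 149.4,  92.9,   2.4]), 'mean': array([597.1, 300.6,   8.7])}
square [0.604 0.141]
    {'n': 246, 'rect': array([609.9, 142.3,  88.6, 100. ,  86. ]), 'mean': array([604. , 143.3,   8.8])}
round [0.611 0.   ]
    {'n': 145, 'rect': array([6.123e+02, 6.000e-01, 7.520e+01, 7.240e+01, 4.000e-01]), 'mean': array([6.13e+02, 3.00e-01, 8.70e+00])}
twin [ 0.608 -0.314]
    {'n': 305, 'rect': array([ 632.6, -309.6,  113. ,  125. ,    7. ]), 'mean': array([ 609.3, -312.7,    8.8])}
jar [ 0.608 -0.142]
    {'n': 344, 'rect': array([ 615.4, -144.8,   50.9,   51. ,   63. ]), 'mean': array([ 615.3, -144.9,   83.3])}
orange [0.497 0.08 ]
    {'n': 113, 'rect': array([498.2,  79.1,  36.4,  21.6,  35.4]), 'mean': array([498.3,  79.4,  44.2])}
purpR [ 0.436 -0.073]
    {'n': 117, 'rect': array([439.7, -75.1,  21.3,  36.8,  63.2]), 'mean': array([438.5, -74.2,  44.3])}
purpB [0.357 0.009]
    {'n': 129, 'rect': array([3.565e+02, 9.000e+00, 3.460e+01, 2.010e+01, 1.000e-01]), 'mean': array([357.1,   9. ,  44.2])}
```

View pics/c1.png

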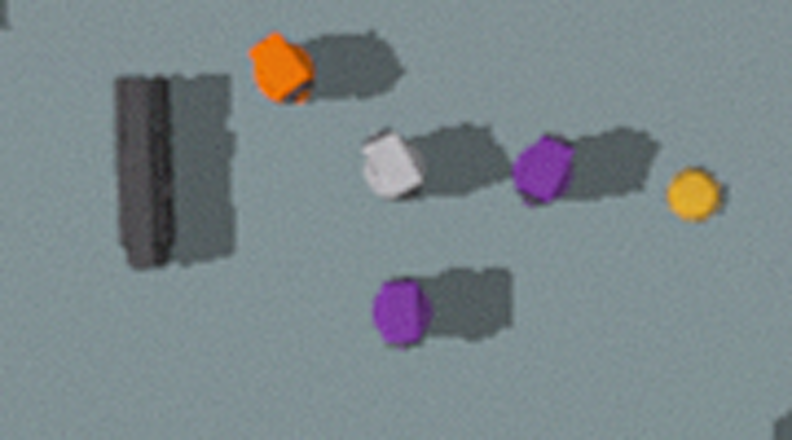

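The crop confirms the steel head at crop pixel (392,165). The orange one at (282,68) and the purples at (545,170) and (402,313) are decoys. Next I fit the trays and plan the first approach.

```bash
cat >> h.py <<'E'
from scipy.spatial.transform import Rotation as Ro
def down(phi): # tool x at world angle phi (deg), z down
    a=np.radians(phi/2); return Ro.from_quat([np.cos(a),np.sin(a),0,0])
def plan(*wps):
    """wps: (x,y,z[mm],phi,extra_rows). prints per call: rows, travel, turn"""
    st=manip.sense(); p=st['tcp_pos']*1000; R=Ro.from_quat(st['tool_rot'])
    print('now',p.round(1),'phi',round(np.degrees(np.arctan2(R.as_matrix()[1,0],R.as_matrix()[0,0])),1),'t',st['t'],'gap',round(st['finger_gap'],3))
    for (x,y,z,phi,ex) in wps:
        q=np.array([x,y,z],float); Q=down(phi); d=np.linalg.norm(q-p); rv=(R.inv()*Q).as_rotvec()
        n=int(max(np.ceil(d/41),np.ceil(np.degrees(np.linalg.norm(rv))/7.1),1))+ex
        k=int(np.ceil(n/5)); base,Rb=p,R
        for i in range(1,k+1):
            pi=base+(q-base)*i/k; Ri=Rb*Ro.from_rotvec(rv*i/k)
            tr=R.inv().apply(pi-p)/800; tu=(R.inv()*Ri).as_rotvec()/np.pi
            print(int(np.ceil(n/k)),'rows',(tr.round(4)+0.).tolist(),(tu.round(4)+0.).tolist())
            p,R=pi,Ri
        print(' --',(x,y,z,phi))
E
python3 - <<'E'
from h import *
import pickle
S=pickle.load(open('S.pkl','rb'))
k=512/800
for cam,T in {'top':{'long':(224,251),'square':(316,246),'round':(398,242),'twin':(583,243)},'scene':{'long':(568,284),'square':(500,333),'round':(428,384),'twin':(222,512)}}.items():
    s=S[cam]; hsv=cv2.cvtColor(s['pixels'],cv2.COLOR_RGB2HSV)
    P=cloud(s)
    w=((hsv[...,1]<40)&(hsv[...,2]>70)).astype(np.uint8)
    w=cv2.morphologyEx(w,cv2.MORPH_CLOSE,np.ones((3,3)))
    cs,_=cv2.findContours(w,cv2.RETR_EXTERNAL,cv2.CHAIN_APPROX_NONE)
    for n,(u,v) in T.items():
        for c in cs:
            if cv2.pointPolygonTest(c,(u*k,v*k),False)>=0:
                pts=np.array([ray(s,*q[0],.011)[:2]*1000 for q in c.astype(float)],np.float32)
                print(cam,n,np.round(np.hstack([*cv2.minAreaRect(pts)]),1),len(c))
plan((430,-330,260,4,0),(437,160,230,4.3,1))
E
```

```text
top long [ 543.5   17.7 1457.5 1041.9   89.2] 1812
top square [ 543.5   17.7 1457.5 1041.9   89.2] 1812
top round [ 543.5   17.7 1457.5 1041.9   89.2] 1812
top twin [ 543.5   17.7 1457.5 1041.9   89.2] 1812
scene long [593.7 299.4 156.4  85.2   2.9] 140
scene square [604.  150.  116.6 107.   80.2] 155
scene round [610.6   2.9  82.9  88.2   2.2] 119
scene twin [ 605.4 -310.    76.2  128.8    6.4] 175
now [ 199.4 -591.8  230.6] phi 18.6 t 0.15 gap 0.999
5 rows [0.1888, -0.1091, -0.0182] [-0.0003, 0.0, 0.0406]
5 rows [0.1734, -0.1322, -0.0183] [-0.0003, 0.0, 0.0406]
 -- (430, -330, 260, 4)
5 rows [0.0172, -0.2035, 0.0125] [0.0, 0.0, -0.0006]
5 rows [0.0175, -0.2034, 0.0125] [0.0, 0.0, -0.0006]
5 rows [0.0179, -0.2034, 0.0125] [0.0, 0.0, -0.0006]
 -- (437, 160, 230, 4.3)
```

Call:
{"method": "apply_moves", "body": {
  "claw": [1, 1, 1, 1, 1],
  "travel": [
    [0.189, -0.109, -0.018],
    [0.189, -0.109, -0.018],
    [0.189, -0.109, -0.018],
    [0.189, -0.109, -0.018],
    [0.189, -0.109, -0.018]
  ],
  "turn": [
    [0, 0, 0.04],
    [0, 0, 0.04],
    [0, 0, 0.04],
    [0, 0, 0.04],
    [0, 0, 0.04]
  ],
  "newtons": 40
}}

```text
t: 0.57
tcp_pos: [0.3179, -0.4558, 0.2458]
tool_rot: [0.995, 0.101, 0.001, -0.002]
force: [-0.6, 0.0, 0.1]
finger_gap: 1.001
gripper_force: 0.0
```

Call:
{"method": "apply_moves", "body": {
  "claw": [1, 1, 1, 1, 1],
  "travel": [
    [0.173, -0.132, -0.018],
    [0.173, -0.132, -0.018],
    [0.173, -0.132, -0.018],
    [0.173, -0.132, -0.018],
    [0.173, -0.132, -0.018]
  ],
  "turn": [
    [0, 0, 0.04],
    [0, 0, 0.04],
    [0, 0, 0.04],
    [0, 0, 0.04],
    [0, 0, 0.04]
  ]
}}

```text
t: 0.98
tcp_pos: [0.4324, -0.3261, 0.2605]
tool_rot: [0.999, 0.039, 0.001, -0.001]
force: [-0.6, 1.2, -0.3]
finger_gap: 1.003
gripper_force: 0.0
```

Call:
{"method": "apply_moves", "body": {
  "claw": [1, 1, 1, 1, 1],
  "travel": [
    [0.017, -0.203, 0.012],
    [0.017, -0.203, 0.012],
    [0.017, -0.203, 0.012],
    [0.017, -0.203, 0.012],
    [0.017, -0.203, 0.012]
  ],
  "turn": [
    [0, 0, 0],
    [0, 0, 0],
    [0, 0, 0],
    [0, 0, 0],
    [0, 0, 0]
  ]
}}

```text
t: 1.4
tcp_pos: [0.4286, -0.1608, 0.2495]
tool_rot: [0.999, 0.039, -0.002, -0.003]
force: [-0.8, -0.6, 0.0]
finger_gap: 1.002
gripper_force: 0.0
```

Call:
{"method": "apply_moves", "body": {
  "claw": [1, 1, 1, 1, 1],
  "travel": [
    [0.017, -0.203, 0.012],
    [0.017, -0.203, 0.012],
    [0.017, -0.203, 0.012],
    [0.017, -0.203, 0.012],
    [0.017, -0.203, 0.012]
  ],
  "turn": [
    [0, 0, 0],
    [0, 0, 0],
    [0, 0, 0],
    [0, 0, 0],
    [0, 0, 0]
  ]
}}

```text
t: 1.82
tcp_pos: [0.4311, 0.0006, 0.2403]
tool_rot: [0.999, 0.04, -0.001, -0.002]
force: [-0.2, -0.5, -0.3]
finger_gap: 0.995
gripper_force: 0.0
```

Call:
{"method": "apply_moves", "body": {
  "claw": [1, 1, 1, 1, 1],
  "travel": [
    [0.017, -0.203, 0.012],
    [0.017, -0.203, 0.012],
    [0.017, -0.203, 0.012],
    [0.017, -0.203, 0.012],
    [0.017, -0.203, 0.012]
  ],
  "turn": [
    [0, 0, 0],
    [0, 0, 0],
    [0, 0, 0],
    [0, 0, 0],
    [0, 0, 0]
  ]
}}

```text
t: 2.23
tcp_pos: [0.4347, 0.1629, 0.2311]
tool_rot: [0.999, 0.04, 0.0, -0.001]
force: [0.7, 0.4, 0.6]
finger_gap: 1.001
gripper_force: 0.0
```

```bash
python3 - <<'E'
from h import *
import pickle
s=snap('wrist'); pickle.dump(s,open('W1.pkl','wb'))
cv2.imwrite('pics/w1.png',s['pixels'][:,:,::-1])
P=cloud(s)
print('cork',blob(P,(.437,.160),.075,.020,.045)); print(blob(P,(.437,.160),.075,.032,.045))
print('steel',blob(P,(.441,.0137),.035,.038,.05))
plan((437,160,150,4.3,0))
E
```

```text
cork {'n': 2670, 'rect': array([436.7, 161.8, 112.9,  30.4,   4. ]), 'mean': array([439.8, 162.4,  30.4])}
{'n': 1411, 'rect': array([435.4, 162. , 110.4,  15.9,   3.9]), 'mean': array([438.3, 162.2,  34.1])}
steel {'n': 734, 'rect': array([440.2,  15.1,  37.4,  22.4,  30.3]), 'mean': array([440.2,  16. ,  43.8])}
now [434.9 160.4 231.1] phi 4.5 t 2.2833 gap 1.007
2 rows [0.0026, 0.0007, 0.1013] [0.0, -0.0001, 0.0014]
 -- (437, 160, 150, 4.3)
```

View pics/w1.png

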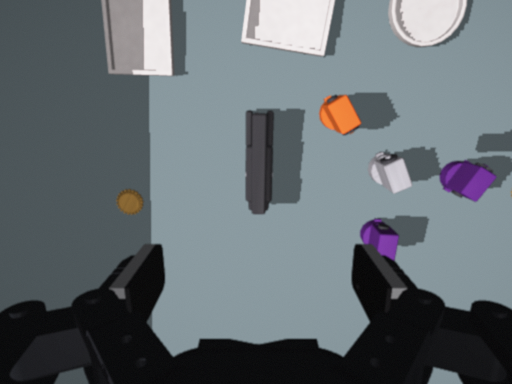

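The wrist view shows the corkscrew at (259,162). The steel head is at (392,172) beside the orange (341,114) and purple ones. Descending on the corkscrew.

```bash
python3 - <<'E'
from h import *
plan((436.7,161.7,60,4.0,0),(436.7,161.7,9,4,2))
E
```

```text
now [434.9 160.4 231.1] phi 4.5 t 2.2833 gap 1.007
5 rows [0.0024, -0.0015, 0.2138] [0.0, -0.0001, 0.003]
 -- (436.7, 161.7, 60, 4.0)
4 rows [0.0, 0.0, 0.0638] [0.0, 0.0, 0.0]
 -- (436.7, 161.7, 9, 4)
```

Call:
{"method": "apply_moves", "body": {
  "claw": [1, 1, 1, 1, 1],
  "travel": [
    [0.0024, -0.0015, 0.214],
    [0.0024, -0.0015, 0.214],
    [0.0024, -0.0015, 0.214],
    [0.0024, -0.0015, 0.214],
    [0.0024, -0.0015, 0.214]
  ],
  "turn": [
    [0, 0, 0.003],
    [0, 0, 0.003],
    [0, 0, 0.003],
    [0, 0, 0.003],
    [0, 0, 0.003]
  ]
}}

```text
t: 2.7
tcp_pos: [0.4326, 0.1572, 0.0531]
tool_rot: [0.999, 0.031, -0.008, 0.001]
force: [-0.9, -0.5, 0.3]
finger_gap: 1.004
gripper_force: 0.0
```

Call:
{"method": "apply_moves", "body": {
  "claw": [1, 1, 1, 1, 1],
  "travel": [
    [0, 0, 0.03],
    [0, 0, 0.05],
    [0, 0, 0.064],
    [0, 0, 0.064],
    [0, 0, 0.064]
  ],
  "turn": [
    [0, 0, 0],
    [0, 0, 0],
    [0, 0, 0],
    [0, 0, 0],
    [0, 0, 0]
  ]
}}

```text
t: 3.12
tcp_pos: [0.4377, 0.1588, 0.0101]
tool_rot: [1.0, 0.031, 0.001, 0.0]
force: [0.9, 0.2, 0.4]
finger_gap: 1.001
gripper_force: 0.0
```

Call:
{"method": "apply_moves", "body": {
  "claw": [-1, -1, -1, -1, -1],
  "travel": [
    [0, 0, 0],
    [0, 0, 0],
    [0, 0, 0],
    [0, 0, 0],
    [0, 0, 0]
  ],
  "turn": [
    [0, 0, 0],
    [0, 0, 0],
    [0, 0, 0],
    [0, 0, 0],
    [0, 0, 0]
  ]
}}

```text
t: 3.53
tcp_pos: [0.4369, 0.1599, 0.0098]
tool_rot: [0.999, 0.032, 0.001, -0.0]
force: [0.3, -0.5, 8.9]
finger_gap: 0.344
gripper_force: 41.1
```

Call:
{"method": "apply_moves", "body": {
  "claw": [-1, -1, -1, -1, -1],
  "travel": [
    [0, 0, 0],
    [0, 0, 0],
    [0, 0, 0],
    [0, 0, 0],
    [0, 0, 0]
  ],
  "turn": [
    [0, 0, 0],
    [0, 0, 0],
    [0, 0, 0],
    [0, 0, 0],
    [0, 0, 0]
  ]
}}

```text
t: 3.95
tcp_pos: [0.4369, 0.1599, 0.0098]
tool_rot: [0.999, 0.032, 0.001, -0.0]
force: [-0.1, -0.3, 7.6]
finger_gap: 0.337
gripper_force: 40.7
```

```bash
python3 - <<'E'
from h import *
plan((436.9,160,110,4.0,0),(560,250,200,3,1))
E
```

```text
now [436.9 159.9   9.8] phi 3.7 t 3.95 gap 0.337
3 rows [0.0002, -0.0002, -0.1253] [0.0, -0.0005, -0.0018]
 -- (436.9, 160, 110, 4.0)
3 rows [0.0807, -0.0507, -0.0562] [0.0, 0.0, 0.0028]
3 rows [0.0802, -0.0514, -0.0562] [0.0, 0.0, 0.0028]
 -- (560, 250, 200, 3)
```

Call:
{"method": "apply_moves", "body": {
  "claw": [-1, -1, -1, -1, -1],
  "travel": [
    [0, 0, -0.025],
    [0, 0, -0.06],
    [0, 0, -0.1],
    [0, 0, -0.125],
    [0, 0, -0.125]
  ],
  "turn": [
    [0, 0, 0],
    [0, 0, 0],
    [0, 0, 0],
    [0, 0, 0],
    [0, 0, 0]
  ]
}}

```text
t: 4.37
tcp_pos: [0.4387, 0.1602, 0.1124]
tool_rot: [0.999, 0.032, 0.004, -0.0]
force: [0.5, -1.1, -1.6]
finger_gap: 0.343
gripper_force: 40.2
```

Call:
{"method": "apply_moves", "body": {
  "claw": [-1, -1, -1, -1, -1],
  "travel": [
    [0.08, -0.05, -0.056],
    [0.12, -0.075, -0.08],
    [0.16, -0.102, -0.112],
    [0.16, -0.102, -0.112],
    [0.16, -0.102, -0.112]
  ],
  "turn": [
    [0, 0, 0.004],
    [0, 0, 0.004],
    [0, 0, 0.004],
    [0, 0, 0.004],
    [0, 0, 0.004]
  ]
}}

```text
t: 4.78
tcp_pos: [0.5659, 0.253, 0.2019]
tool_rot: [1.0, 0.026, 0.006, -0.002]
force: [0.7, 0.8, 0.2]
finger_gap: 0.342
gripper_force: 40.2
```

```bash
cat >> h.py <<'E'
def trays(s):
    hsv=cv2.cvtColor(s['pixels'],cv2.COLOR_RGB2HSV); P=cloud(s)
    m=((P[...,2]>.006)&(P[...,2]<.017)&(hsv[...,1]<60)).astype(np.uint8)
    m=cv2.morphologyEx(m,cv2.MORPH_CLOSE,np.ones((3,3)))
    n,l,st,_=cv2.connectedComponentsWithStats(m)
    for i in range(1,n):
        if st[i,4]>150:
            q=P[l==i]; q=q[np.isfinite(q[:,0])]
            print(st[i].tolist(),np.round(np.hstack([*cv2.minAreaRect((q[:,:2]*1000).astype(np.float32))]),1))
E
python3 - <<'E'
from h import *
s=snap('wrist','w2.png'); trays(s)
P=cloud(s); st=manip.sense(); print(blob(P,st['tcp_pos'][:2],.075,st['tcp_pos'][2]-.03,st['tcp_pos'][2]+.05))
plan((560,250,200,3,1))
E
```

```text
[177, 66, 69, 143, 1359] [593.8 301.6 148.   67.9   2.6]
[315, 93, 101, 95, 1482] [602.  143.7  88.6  88.2  86. ]
[461, 104, 51, 73, 647] [604.3  11.7  81.1  55.2  21. ]
[437, 270, 31, 31, 309] [442.   20.6  24.5  35.2  64.4]
{'n': 19374, 'rect': array([574.2, 253.1,  81.9,  92.8,  54.4]), 'mean': array([578.1, 253.1, 225.9])}
now [564.8 252.5 201.1] phi 3.0 t 4.8333 gap 0.34
2 rows [-0.0061, 0.0028, 0.0012] [-0.0009, -0.0034, 0.0002]
 -- (560, 250, 200, 3)
```

View pics/w2.png

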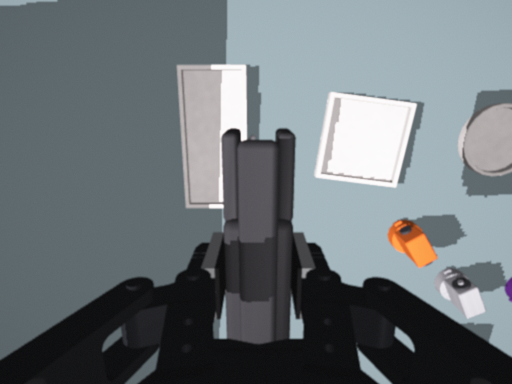

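The wrist view shows the corkscrew held lengthways between the pads, with the long tray at (212,137) and the square tray at (367,140). The tray fits match the stated sizes.

```bash
python3 - <<'E'
from h import *
plan((593.8,301.6,70,2.6,1),(593.8,301.6,13,2.6,3))
E
```

```text
now [564.8 252.5 201.1] phi 3.0 t 4.8333 gap 0.34
5 rows [0.0378, -0.059, 0.1644] [-0.0009, -0.0034, 0.0025]
 -- (593.8, 301.6, 70, 2.6)
5 rows [0.0, 0.0, 0.0713] [0.0, 0.0, 0.0]
 -- (593.8, 301.6, 13, 2.6)
```

Call:
{"method": "apply_moves", "body": {
  "claw": [-1, -1, -1, -1, -1],
  "travel": [
    [0.008, -0.012, 0.033],
    [0.016, -0.024, 0.066],
    [0.024, -0.036, 0.1],
    [0.038, -0.059, 0.164],
    [0.038, -0.059, 0.164]
  ],
  "turn": [
    [0, 0, 0.002],
    [0, 0, 0.002],
    [0, 0, 0.002],
    [0, 0, 0.002],
    [0, 0, 0.002]
  ]
}}

```text
t: 5.25
tcp_pos: [0.5823, 0.2974, 0.0601]
tool_rot: [1.0, 0.023, -0.006, 0.001]
force: [-0.6, -0.4, -1.3]
finger_gap: 0.344
gripper_force: 40.1
```

Call:
{"method": "apply_moves", "body": {
  "claw": [-1, -1, -1],
  "travel": [
    [0, 0, 0],
    [0, 0, 0],
    [0, 0, 0]
  ],
  "turn": [
    [0, 0, 0],
    [0, 0, 0],
    [0, 0, 0]
  ]
}}

```text
t: 5.5
tcp_pos: [0.587, 0.2975, 0.0683]
tool_rot: [1.0, 0.023, 0.0, 0.0]
force: [0.4, -0.3, -1.3]
finger_gap: 0.337
gripper_force: 40.2
```

```bash
python3 - <<'E'
from h import *
plan((593.8,301.6,13,2.6,3))
E
```

```text
now [587.  297.5  68.3] phi 2.6 t 5.5 gap 0.337
5 rows [0.0087, -0.0047, 0.0692] [0.0, -0.0002, -0.0001]
 -- (593.8, 301.6, 13, 2.6)
```

Call:
{"method": "apply_moves", "body": {
  "claw": [-1, -1, -1, -1, -1],
  "travel": [
    [0.0087, -0.0047, 0.02],
    [0.0087, -0.0047, 0.04],
    [0.0087, -0.0047, 0.055],
    [0.0087, -0.0047, 0.064],
    [0.0087, -0.0047, 0.069]
  ],
  "turn": [
    [0, 0, 0],
    [0, 0, 0],
    [0, 0, 0],
    [0, 0, 0],
    [0, 0, 0]
  ]
}}

```text
t: 5.92
tcp_pos: [0.5933, 0.3016, 0.0128]
tool_rot: [1.0, 0.022, -0.0, 0.0]
force: [-11.5, -4.0, 21.5]
finger_gap: 0.344
gripper_force: 42.7
```

Call:
{"method": "apply_moves", "body": {
  "claw": [-1, -1, -1],
  "travel": [
    [0, 0, 0],
    [0, 0, 0],
    [0, 0, 0]
  ],
  "turn": [
    [0, 0, 0],
    [0, 0, 0],
    [0, 0, 0]
  ]
}}

```text
t: 6.17
tcp_pos: [0.5942, 0.3022, 0.0129]
tool_rot: [1.0, 0.023, 0.001, -0.0]
force: [0.1, -0.0, -0.6]
finger_gap: 0.338
gripper_force: 40.2
```

```bash
python3 - <<'E'
from h import *
plan((594,302,110,2.6,0),(440,15,200,29,3))
E
```

```text
now [594.2 302.2  12.9] phi 2.6 t 6.1667 gap 0.338
3 rows [0.0, 0.0001, -0.1214] [-0.0001, -0.0004, -0.0001]
 -- (594, 302, 110, 2.6)
4 rows [-0.0695, 0.1165, -0.0375] [0.0, 0.0, -0.0489]
4 rows [-0.0865, 0.1045, -0.0375] [0.0, 0.0, -0.0489]
4 rows [-0.1015, 0.0901, -0.0375] [0.0, 0.0, -0.0489]
 -- (440, 15, 200, 29)
```

Call:
{"method": "apply_moves", "body": {
  "claw": [0.3, 0.3, 0.3, 0.3, 0.3],
  "travel": [
    [0, 0, 0],
    [0, 0, 0],
    [0, 0, 0],
    [0, 0, 0],
    [0, 0, 0]
  ],
  "turn": [
    [0, 0, 0],
    [0, 0, 0],
    [0, 0, 0],
    [0, 0, 0],
    [0, 0, 0]
  ]
}}

```text
t: 6.58
tcp_pos: [0.5938, 0.3022, 0.0122]
tool_rot: [1.0, 0.023, 0.0, -0.0]
force: [-0.1, 0.3, 0.8]
finger_gap: 0.651
gripper_force: 0.0
```

Call:
{"method": "apply_moves", "body": {
  "claw": [0.3, 0.3, 0.3, 0.3, 0.3],
  "travel": [
    [0, 0, -0.02],
    [0, 0, -0.05],
    [0, 0, -0.1],
    [0, 0, -0.12],
    [0, 0, -0.12]
  ],
  "turn": [
    [0, 0, 0],
    [0, 0, 0],
    [0, 0, 0],
    [0, 0, 0],
    [0, 0, 0]
  ]
}}

```text
t: 7.0
tcp_pos: [0.5971, 0.3033, 0.1134]
tool_rot: [1.0, 0.023, 0.005, -0.001]
force: [0.2, 0.1, 0.6]
finger_gap: 0.645
gripper_force: 0.0
```

Call:
{"method": "apply_moves", "body": {
  "claw": [0.3, 0.3, 0.3, 0.3],
  "travel": [
    [-0.0695, 0.1165, -0.0375],
    [-0.0695, 0.1165, -0.0375],
    [-0.0695, 0.1165, -0.0375],
    [-0.0695, 0.1165, -0.0375]
  ],
  "turn": [
    [0, 0, -0.049],
    [0, 0, -0.049],
    [0, 0, -0.049],
    [0, 0, -0.049]
  ]
}}

```text
t: 7.33
tcp_pos: [0.5386, 0.2026, 0.1382]
tool_rot: [0.995, 0.098, -0.003, 0.001]
force: [0.1, 0.5, -0.3]
finger_gap: 0.65
gripper_force: 0.0
```

Call:
{"method": "apply_moves", "body": {
  "claw": [0.3, 0.3, 0.3, 0.3],
  "travel": [
    [-0.0865, 0.1045, -0.0375],
    [-0.0865, 0.1045, -0.0375],
    [-0.0865, 0.1045, -0.0375],
    [-0.0865, 0.1045, -0.0375]
  ],
  "turn": [
    [0, 0, -0.049],
    [0, 0, -0.049],
    [0, 0, -0.049],
    [0, 0, -0.049]
  ]
}}

```text
t: 7.67
tcp_pos: [0.4883, 0.1079, 0.1682]
tool_rot: [0.985, 0.174, -0.002, 0.0]
force: [-0.1, -0.6, 0.4]
finger_gap: 0.651
gripper_force: 0.0
```

Call:
{"method": "apply_moves", "body": {
  "claw": [0.3, 0.3, 0.3, 0.3, 0.3],
  "travel": [
    [-0.1015, 0.09, -0.0375],
    [-0.1015, 0.09, -0.0375],
    [-0.1015, 0.09, -0.0375],
    [-0.1015, 0.09, -0.0375],
    [-0.1015, 0.09, -0.0375]
  ],
  "turn": [
    [0, 0, -0.049],
    [0, 0, -0.049],
    [0, 0, -0.049],
    [0, 0, -0.049],
    [0, 0, -0.049]
  ]
}}

```text
t: 8.08
tcp_pos: [0.4402, 0.0146, 0.1981]
tool_rot: [0.968, 0.249, 0.0, -0.0]
force: [0.8, 0.1, -0.9]
finger_gap: 0.648
gripper_force: 0.0
```

Call:
{"method": "apply_moves", "body": {
  "claw": [0.3, 0.3, 0.3],
  "travel": [
    [0, 0, 0],
    [0, 0, 0],
    [0, 0, 0]
  ],
  "turn": [
    [0, 0, 0],
    [0, 0, 0],
    [0, 0, 0]
  ]
}}

```text
t: 8.33
tcp_pos: [0.4403, 0.0163, 0.1976]
tool_rot: [0.968, 0.252, -0.0, -0.0]
force: [0.2, 0.5, 0.1]
finger_gap: 0.648
gripper_force: 0.0
```

```bash
python3 - <<'E'
from h import *
s=snap('wrist','w3.png'); trays(s); P=cloud(s)
print('steel',blob(P,(.4405,.0145),.035,.038,.052), blob(P,(.4405,.0145),.035,.025,.052))
plan((440.2,15,60,30,1))
E
```

```text
[211, 0, 37, 20, 243] [564.7 115.8  27.6  18.4  86.2]
[319, 0, 82, 64, 810] [600.8  -2.6  54.5  75.2  29. ]
[455, 64, 31, 63, 242] [ 604.3 -127.3   58.3   23.1   29.6]
steel {'n': 858, 'rect': array([439.9,  14.6,  36.9,  21.4,  28.6]), 'mean': array([440.1,  14.8,  43.9])} {'n': 919, 'rect': array([440.6,  15.2,  38.9,  21.6,  29. ]), 'mean': array([441.1,  15.4,  43.2])}
now [440.1  16.3 197.6] phi 29.2 t 8.3833 gap 0.655
5 rows [-0.0007, 0.0015, 0.172] [-0.0002, 0.0001, -0.0047]
 -- (440.2, 15, 60, 30)
```

View pics/w3.png

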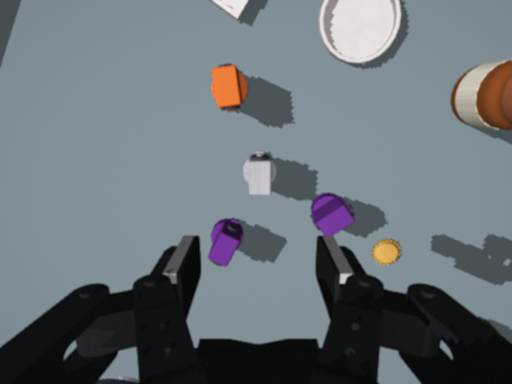

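The wrist view shows the steel head at (259,172), square between the fingers, with the purple ones at (226,240) and (331,213) clear of them.

```bash
python3 - <<'E'
from h import *
plan((439.3,14.4,75,29,1),(439.3,14.4,14,29,1))
E
```

```text
now [440.1  16.3 197.6] phi 29.2 t 8.3833 gap 0.655
4 rows [-0.002, 0.0016, 0.1533] [-0.0002, 0.0001, 0.0009]
 -- (439.3, 14.4, 75, 29)
3 rows [0.0, 0.0, 0.0763] [0.0, 0.0, 0.0]
 -- (439.3, 14.4, 14, 29)
```

Call:
{"method": "apply_moves", "body": {
  "claw": [0.3, 0.3, 0.3, 0.3, 0.3],
  "travel": [
    [-0.002, 0.0016, 0.05],
    [-0.002, 0.0016, 0.1],
    [-0.002, 0.0016, 0.135],
    [-0.002, 0.0016, 0.153],
    [-0.002, 0.0016, 0.153]
  ],
  "turn": [
    [0, 0, 0.001],
    [0, 0, 0.001],
    [0, 0, 0.001],
    [0, 0, 0.001],
    [0, 0, 0.001]
  ]
}}

```text
t: 8.8
tcp_pos: [0.4372, 0.0144, 0.0727]
tool_rot: [0.968, 0.25, -0.003, -0.002]
force: [1.2, 0.3, 0.4]
finger_gap: 0.657
gripper_force: 0.0
```

Call:
{"method": "apply_moves", "body": {
  "claw": [0.3, 0.3, 0.3, 0.3, 0.3],
  "travel": [
    [0, 0, 0.03],
    [0, 0, 0.055],
    [0, 0, 0.07],
    [0, 0, 0.076],
    [0, 0, 0.076]
  ],
  "turn": [
    [0, 0, 0],
    [0, 0, 0],
    [0, 0, 0],
    [0, 0, 0],
    [0, 0, 0]
  ]
}}

```text
t: 9.22
tcp_pos: [0.4393, 0.0137, 0.0146]
tool_rot: [0.968, 0.25, -0.0, -0.0]
force: [1.0, 0.4, 0.9]
finger_gap: 0.651
gripper_force: 0.0
```

Call:
{"method": "apply_moves", "body": {
  "claw": [-1, -1, -1, -1, -1],
  "travel": [
    [0, 0, 0],
    [0, 0, 0],
    [0, 0, 0],
    [0, 0, 0],
    [0, 0, 0]
  ],
  "turn": [
    [0, 0, 0],
    [0, 0, 0],
    [0, 0, 0],
    [0, 0, 0],
    [0, 0, 0]
  ]
}}

```text
t: 9.63
tcp_pos: [0.4398, 0.0133, 0.016]
tool_rot: [0.968, 0.249, 0.001, 0.001]
force: [0.4, 0.5, 7.6]
finger_gap: 0.254
gripper_force: 40.2
```

Call:
{"method": "apply_moves", "body": {
  "claw": [-1, -1, -1],
  "travel": [
    [0, 0, 0],
    [0, 0, 0],
    [0, 0, 0]
  ],
  "turn": [
    [0, 0, 0],
    [0, 0, 0],
    [0, 0, 0]
  ]
}}

```text
t: 9.88
tcp_pos: [0.4398, 0.0133, 0.016]
tool_rot: [0.968, 0.249, 0.001, 0.001]
force: [0.4, 0.9, 6.3]
finger_gap: 0.248
gripper_force: 40.2
```

```bash
python3 - <<'E'
from h import *
s=manip.sense();print(s['gripper_force'],s['force'])
plan((439.3,14.4,100,29,1),(600,0,140,29,1))
E
```

```text
40.18933117389679 [0.4044896  0.87894276 6.27652501]
now [439.8  13.3  16. ] phi 28.9 t 9.8833 gap 0.248
4 rows [0.0003, -0.0014, -0.105] [0.0005, -0.0006, -0.0008]
 -- (439.3, 14.4, 100, 29)
3 rows [0.0835, 0.0566, -0.025] [0.0, 0.0, 0.0]
3 rows [0.0835, 0.0566, -0.025] [0.0, 0.0, 0.0]
 -- (600, 0, 140, 29)
```

Call:
{"method": "apply_moves", "body": {
  "claw": [-1, -1, -1, -1, -1],
  "travel": [
    [0, 0, -0.02],
    [0, 0, -0.05],
    [0, 0, -0.09],
    [0, 0, -0.105],
    [0, 0, -0.105]
  ],
  "turn": [
    [0, 0, 0],
    [0, 0, 0],
    [0, 0, 0],
    [0, 0, 0],
    [0, 0, 0]
  ]
}}

```text
t: 10.3
tcp_pos: [0.4407, 0.013, 0.1016]
tool_rot: [0.968, 0.249, 0.003, 0.002]
force: [-0.0, 0.7, -1.6]
finger_gap: 0.251
gripper_force: 39.6
```

Call:
{"method": "apply_moves", "body": {
  "claw": [-1, -1, -1, -1, -1],
  "travel": [
    [0.04, 0.02, -0.012],
    [0.08, 0.05, -0.025],
    [0.12, 0.08, -0.04],
    [0.14, 0.095, -0.05],
    [0.14, 0.095, -0.05]
  ],
  "turn": [
    [0, 0, 0],
    [0, 0, 0],
    [0, 0, 0],
    [0, 0, 0],
    [0, 0, 0]
  ]
}}

```text
t: 10.72
tcp_pos: [0.581, -0.0008, 0.1402]
tool_rot: [0.968, 0.249, 0.005, 0.002]
force: [0.1, -0.1, -1.7]
finger_gap: 0.252
gripper_force: 39.6
```

Call:
{"method": "apply_moves", "body": {
  "claw": [-1, -1, -1],
  "travel": [
    [0, 0, 0],
    [0, 0, 0],
    [0, 0, 0]
  ],
  "turn": [
    [0, 0, 0],
    [0, 0, 0],
    [0, 0, 0]
  ]
}}

```text
t: 10.97
tcp_pos: [0.571, 0.0014, 0.1373]
tool_rot: [0.968, 0.249, -0.002, -0.001]
force: [0.4, 0.3, -2.2]
finger_gap: 0.257
gripper_force: 39.6
```

```bash
python3 - <<'E'
from h import *
s=snap('wrist','w4.png'); trays(s)
P=cloud(s); hsv=cv2.cvtColor(s['pixels'],cv2.COLOR_RGB2HSV)
m=(P[...,2]>.007)&(P[...,2]<.017)&(hsv[...,1]<60)&(np.hypot(P[...,0]-.61,P[...,1]-.001)<.05)
q=P[m][:,:2]; A=np.c_[2*q,np.ones(len(q))]; c=np.linalg.lstsq(A,(q**2).sum(1),rcond=None)[0]
print('round',c[:2],np.sqrt(c[2]+c[0]**2+c[1]**2),len(q))
plan((610,1,19.5,29,1))
E
```

```text
[47, 0, 150, 142, 2462] [602.  143.6  89.1  89.3  85.7]
[235, 96, 90, 90, 1329] [610.3   2.3  75.   74.8   1.3]
[388, 185, 52, 53, 247] [ 616.7 -124.4   21.4   57.3   82.4]
[483, 268, 29, 49, 417] [ 592.7 -267.9   44.6   35.6    5.8]
round [0.6103146  0.00244643] 0.0356368209505435 1277
now [571.4   1.3 137.6] phi 28.9 t 11.0167 gap 0.25
5 rows [0.0426, 0.0241, 0.1475] [-0.0009, 0.001, -0.0007]
 -- (610, 1, 19.5, 29)
```

View pics/w4.png

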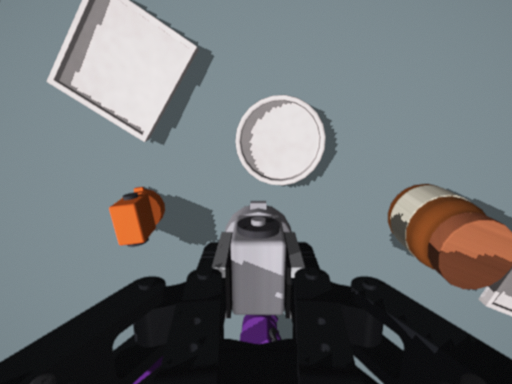

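The wrist view shows the head held upright at (258,255). The round tray is empty at (281,140), the square tray is at (125,65) and the jar at (450,235) is clear.

```bash
python3 - <<'E'
from h import *
plan((611,1.8,50,29,1),(611,1.8,19.2,29,1))
E
```

```text
now [571.4   1.3 137.6] phi 28.9 t 11.0167 gap 0.25
4 rows [0.044, 0.0237, 0.1093] [-0.0009, 0.001, -0.0007]
 -- (611, 1.8, 50, 29)
2 rows [0.0, 0.0, 0.0385] [0.0, 0.0, 0.0]
 -- (611, 1.8, 19.2, 29)
```

Call:
{"method": "apply_moves", "body": {
  "claw": [-1, -1, -1, -1, -1],
  "travel": [
    [0.02, 0.01, 0.035],
    [0.044, 0.0237, 0.07],
    [0.044, 0.0237, 0.1],
    [0.044, 0.0237, 0.109],
    [0.044, 0.0237, 0.109]
  ],
  "turn": [
    [0, 0, 0],
    [0, 0, 0],
    [0, 0, 0],
    [0, 0, 0],
    [0, 0, 0]
  ]
}}

```text
t: 11.43
tcp_pos: [0.6102, 0.0019, 0.0489]
tool_rot: [0.968, 0.249, -0.004, -0.002]
force: [-0.1, 0.1, -1.4]
finger_gap: 0.25
gripper_force: 39.5
```

Call:
{"method": "apply_moves", "body": {
  "claw": [-1, -1, -1],
  "travel": [
    [0, 0, 0],
    [0, 0, 0],
    [0, 0, 0]
  ],
  "turn": [
    [0, 0, 0],
    [0, 0, 0],
    [0, 0, 0]
  ]
}}

```text
t: 11.68
tcp_pos: [0.6143, 0.0011, 0.0534]
tool_rot: [0.968, 0.249, 0.001, 0.001]
force: [0.1, -0.1, -1.0]
finger_gap: 0.25
gripper_force: 39.5
```

```bash
python3 - <<'E'
from h import *
plan((611,1.8,19.2,29,1))
E
```

```text
now [614.3   1.1  53.4] phi 28.9 t 11.6833 gap 0.25
2 rows [-0.0033, -0.0028, 0.0428] [0.0005, -0.0006, -0.0007]
 -- (611, 1.8, 19.2, 29)
```

Call:
{"method": "apply_moves", "body": {
  "claw": [-1, -1, -1, -1, -1],
  "travel": [
    [-0.0033, -0.0028, 0.015],
    [-0.0033, -0.0028, 0.028],
    [-0.0033, -0.0028, 0.037],
    [-0.0033, -0.0028, 0.0425],
    [-0.0033, -0.0028, 0.0425]
  ],
  "turn": [
    [0, 0, 0],
    [0, 0, 0],
    [0, 0, 0],
    [0, 0, 0],
    [0, 0, 0]
  ]
}}

```text
t: 12.1
tcp_pos: [0.61, 0.002, 0.0189]
tool_rot: [0.968, 0.249, -0.0, -0.0]
force: [-2.2, -0.0, 6.8]
finger_gap: 0.25
gripper_force: 41.0
```

Call:
{"method": "apply_moves", "body": {
  "claw": [-1, -1, -1],
  "travel": [
    [0, 0, 0],
    [0, 0, 0],
    [0, 0, 0]
  ],
  "turn": [
    [0, 0, 0],
    [0, 0, 0],
    [0, 0, 0]
  ]
}}

```text
t: 12.35
tcp_pos: [0.61, 0.0019, 0.0189]
tool_rot: [0.968, 0.249, -0.0, -0.0]
force: [-3.1, 0.2, 7.9]
finger_gap: 0.254
gripper_force: 41.0
```

Call:
{"method": "apply_moves", "body": {
  "claw": [0.3, 0.3, 0.3, 0.3, 0.3],
  "travel": [
    [0, 0, 0],
    [0, 0, 0],
    [0, 0, 0],
    [0, 0, 0],
    [0, 0, 0]
  ],
  "turn": [
    [0, 0, 0],
    [0, 0, 0],
    [0, 0, 0],
    [0, 0, 0],
    [0, 0, 0]
  ]
}}

```text
t: 12.77
tcp_pos: [0.6104, 0.0019, 0.0176]
tool_rot: [0.968, 0.249, -0.0, -0.0]
force: [1.0, 0.3, 0.2]
finger_gap: 0.653
gripper_force: 0.0
```

Call:
{"method": "apply_moves", "body": {
  "claw": [0.3, 0.3, 0.3, 0.3, 0.3],
  "travel": [
    [0, 0, -0.02],
    [0, 0, -0.05],
    [0, 0, -0.1],
    [0, 0, -0.15],
    [0, 0, -0.18]
  ],
  "turn": [
    [0, 0, 0],
    [0, 0, 0],
    [0, 0, 0],
    [0, 0, 0],
    [0, 0, 0]
  ]
}}

```text
t: 13.18
tcp_pos: [0.612, 0.0017, 0.1655]
tool_rot: [0.968, 0.249, 0.002, 0.001]
force: [1.1, 0.2, 1.1]
finger_gap: 0.649
gripper_force: 0.0
```

Call:
{"method": "apply_moves", "body": {
  "claw": [1, 1, 1],
  "travel": [
    [0, 0, 0],
    [0, 0, 0],
    [0, 0, 0]
  ],
  "turn": [
    [0, 0, 0],
    [0, 0, 0],
    [0, 0, 0]
  ]
}}

```text
t: 13.43
tcp_pos: [0.6096, 0.0021, 0.161]
tool_rot: [0.968, 0.249, -0.001, -0.0]
force: [-0.6, -0.7, -0.4]
finger_gap: 0.999
gripper_force: 0.0
```

```bash
python3 - <<'E'
from h import *
s=snap('top'); P=cloud(s); s2=snap('wrist','w5.png')
print('steel',blob(P,(.611,.002),.035,.03,.06)); print('cork',blob(P,(.594,.301),.08,.03,.06)); print('jar',blob(P,(.6154,-.145),.04,.075,.1))
plan((383,-325,200,29,1))
E
```

```text
steel {'n': 0, 'rect': array([0., 0., 0., 0., 0.]), 'mean': array([nan, nan, nan])}
cork {'n': 326, 'rect': array([594.8, 299.3, 108.6,  27.3,   2.6]), 'mean': array([592.3, 299.1,  35.8])}
jar {'n': 356, 'rect': array([ 615.3, -145.2,   51.4,   50.9,   44.4]), 'mean': array([ 614.9, -144.5,   83.1])}
now [609.1   2.1 159.9] phi 28.9 t 13.5333 gap 1.0
4 rows [-0.1483, 0.0739, -0.0164] [-0.0003, 0.0003, -0.0002]
4 rows [-0.1484, 0.0738, -0.0165] [-0.0003, 0.0003, -0.0002]
4 rows [-0.1484, 0.0737, -0.0166] [-0.0003, 0.0003, -0.0002]
 -- (383, -325, 200, 29)h.py:21: RuntimeWarning: Mean of empty slice.
  return dict(n=len(q),rect=np.round([cx,cy,w,h,a],1),mean=np.round(q.mean(0)*1000,1))
  ret = um.true_divide(
```

Call:
{"method": "apply_moves", "body": {
  "claw": [1, 1, 1, 1],
  "travel": [
    [-0.148, 0.074, -0.016],
    [-0.148, 0.074, -0.016],
    [-0.148, 0.074, -0.016],
    [-0.148, 0.074, -0.016]
  ],
  "turn": [
    [0, 0, 0],
    [0, 0, 0],
    [0, 0, 0],
    [0, 0, 0]
  ]
}}

```text
t: 13.87
tcp_pos: [0.5314, -0.1104, 0.1731]
tool_rot: [0.969, 0.248, -0.003, -0.001]
force: [0.6, 0.3, 0.2]
finger_gap: 0.998
gripper_force: 0.0
```

Call:
{"method": "apply_moves", "body": {
  "claw": [1, 1, 1, 1],
  "travel": [
    [-0.148, 0.074, -0.016],
    [-0.148, 0.074, -0.016],
    [-0.148, 0.074, -0.016],
    [-0.148, 0.074, -0.016]
  ],
  "turn": [
    [0, 0, 0],
    [0, 0, 0],
    [0, 0, 0],
    [0, 0, 0]
  ]
}}

```text
t: 14.2
tcp_pos: [0.4575, -0.2199, 0.1866]
tool_rot: [0.969, 0.247, -0.001, -0.0]
force: [1.3, 0.3, 0.2]
finger_gap: 0.998
gripper_force: 0.0
```

Call:
{"method": "apply_moves", "body": {
  "claw": [1, 1, 1, 1],
  "travel": [
    [-0.148, 0.074, -0.016],
    [-0.148, 0.074, -0.016],
    [-0.148, 0.074, -0.016],
    [-0.148, 0.074, -0.016]
  ],
  "turn": [
    [0, 0, 0],
    [0, 0, 0],
    [0, 0, 0],
    [0, 0, 0]
  ]
}}

```text
t: 14.53
tcp_pos: [0.3832, -0.3299, 0.1998]
tool_rot: [0.969, 0.247, -0.0, 0.001]
force: [0.5, -0.5, -0.4]
finger_gap: 1.001
gripper_force: 0.0
```

Call:
{"method": "apply_moves", "body": {
  "claw": [1, 1, 1],
  "travel": [
    [0, 0, 0],
    [0, 0, 0],
    [0, 0, 0]
  ],
  "turn": [
    [0, 0, 0],
    [0, 0, 0],
    [0, 0, 0]
  ]
}}

```text
t: 14.78
tcp_pos: [0.3855, -0.3232, 0.1993]
tool_rot: [0.968, 0.25, -0.0, -0.001]
force: [0.6, 0.2, 0.1]
finger_gap: 1.0
gripper_force: 0.0
```

```bash
cat >> h.py <<'E'
def circ(q):
    q=np.asarray(q,float); A=np.c_[2*q,np.ones(len(q))]; c=np.linalg.lstsq(A,(q**2).sum(1),rcond=None)[0]
    return c[:2], np.sqrt(c[2]+c[0]**2+c[1]**2)
E
python3 - <<'E'
from h import *
s=snap('wrist'); P=cloud(s); t=snap('top'); Pt=cloud(t)
print('steel',blob(Pt,(.611,.002),.035,.03,.06))
b=blob(P,(.3834,-.325),.045,.027,.045);print('grip',b)
(x,y)=b['rect'][:2]
plan((x,y,70,29,1),(x,y,8,29,1))
E
```

```text
steel {'n': 136, 'rect': array([612.9,   1.9,  42.1,  22.1,  28.7]), 'mean': array([609.9,   1.2,  45.2])}
grip {'n': 1980, 'rect': array([ 382.2, -325.1,   51.7,   51.1,    4.8]), 'mean': array([ 382.6, -324.9,   30.6])}
now [ 385.8 -323.2  199.6] phi 29.0 t 14.8833 gap 0.999
5 rows [-0.0051, 0.0002, 0.162] [-0.0006, 0.0, 0.0001]
 -- (np.float64(382.2), np.float64(-325.1), 70, 29)
3 rows [0.0, 0.0, 0.0775] [0.0, 0.0, 0.0]
 -- (np.float64(382.2), np.float64(-325.1), 8, 29)
```

Call:
{"method": "apply_moves", "body": {
  "claw": [1, 1, 1, 1, 1],
  "travel": [
    [-0.005, 0, 0.05],
    [-0.005, 0, 0.1],
    [-0.005, 0, 0.14],
    [-0.005, 0, 0.162],
    [-0.005, 0, 0.162]
  ],
  "turn": [
    [0, 0, 0],
    [0, 0, 0],
    [0, 0, 0],
    [0, 0, 0],
    [0, 0, 0]
  ]
}}

```text
t: 15.3
tcp_pos: [0.3806, -0.3235, 0.067]
tool_rot: [0.968, 0.25, -0.002, -0.004]
force: [0.2, -0.0, 0.7]
finger_gap: 1.002
gripper_force: 0.0
```

Call:
{"method": "apply_moves", "body": {
  "claw": [1, 1, 1, 1, 1],
  "travel": [
    [0, 0, 0.03],
    [0, 0, 0.055],
    [0, 0, 0.072],
    [0, 0, 0.08],
    [0, 0, 0.08]
  ],
  "turn": [
    [0, 0, 0],
    [0, 0, 0],
    [0, 0, 0],
    [0, 0, 0],
    [0, 0, 0]
  ]
}}

```text
t: 15.72
tcp_pos: [0.382, -0.3264, 0.0063]
tool_rot: [0.968, 0.25, -0.0, -0.0]
force: [1.0, 0.5, 0.1]
finger_gap: 0.997
gripper_force: 0.0
```

Call:
{"method": "apply_moves", "body": {
  "claw": [-1, -1, -1, -1, -1],
  "travel": [
    [0, 0, 0],
    [0, 0, 0],
    [0, 0, 0],
    [0, 0, 0],
    [0, 0, 0]
  ],
  "turn": [
    [0, 0, 0],
    [0, 0, 0],
    [0, 0, 0],
    [0, 0, 0],
    [0, 0, 0]
  ]
}}

```text
t: 16.13
tcp_pos: [0.3821, -0.3274, 0.008]
tool_rot: [0.968, 0.249, 0.0, 0.001]
force: [0.0, 0.4, 5.8]
finger_gap: 0.595
gripper_force: 41.0
```

```bash
python3 - <<'E'
from h import *
plan((382,-325,140,29,1),(500,-80,190,20,1),(602,143.6,150,-4,3))
E
```

```text
now [ 382.1 -327.4    8. ] phi 28.9 t 16.1333 gap 0.595
5 rows [0.0015, -0.0024, -0.165] [0.0007, -0.0001, -0.0007]
 -- (382, -325, 140, 29)
4 rows [0.1387, -0.0982, -0.0312] [0.0, 0.0, 0.025]
4 rows [0.1306, -0.1088, -0.0312] [0.0, 0.0, 0.025]
 -- (500, -80, 190, 20)
5 rows [0.1077, -0.1095, 0.025] [0.0, 0.0, 0.0667]
5 rows [0.0826, -0.1295, 0.025] [0.0, 0.0, 0.0667]
 -- (602, 143.6, 150, -4)
```

Call:
{"method": "apply_moves", "body": {
  "claw": [-1, -1, -1, -1, -1],
  "travel": [
    [0, 0, -0.02],
    [0, 0, -0.05],
    [0, 0, -0.1],
    [0, 0, -0.15],
    [0, 0, -0.165]
  ],
  "turn": [
    [0, 0, 0],
    [0, 0, 0],
    [0, 0, 0],
    [0, 0, 0],
    [0, 0, 0]
  ]
}}

```text
t: 16.55
tcp_pos: [0.3833, -0.3292, 0.144]
tool_rot: [0.968, 0.249, 0.002, 0.005]
force: [0.2, -1.1, -0.2]
finger_gap: 0.595
gripper_force: 42.1
```

Call:
{"method": "apply_moves", "body": {
  "claw": [-1, -1, -1, -1],
  "travel": [
    [0.035, -0.025, -0.008],
    [0.07, -0.05, -0.016],
    [0.105, -0.075, -0.025],
    [0.139, -0.098, -0.031]
  ],
  "turn": [
    [0, 0, 0.006],
    [0, 0, 0.012],
    [0, 0, 0.018],
    [0, 0, 0.025]
  ]
}}

```text
t: 16.88
tcp_pos: [0.4413, -0.2034, 0.1648]
tool_rot: [0.978, 0.21, 0.001, 0.001]
force: [0.1, -0.1, -1.5]
finger_gap: 0.593
gripper_force: 42.1
```

Call:
{"method": "apply_moves", "body": {
  "claw": [-1, -1, -1, -1],
  "travel": [
    [0.035, -0.025, -0.008],
    [0.07, -0.054, -0.016],
    [0.1, -0.08, -0.025],
    [0.13, -0.109, -0.031]
  ],
  "turn": [
    [0, 0, 0.006],
    [0, 0, 0.012],
    [0, 0, 0.018],
    [0, 0, 0.025]
  ]
}}

```text
t: 17.22
tcp_pos: [0.5007, -0.081, 0.1895]
tool_rot: [0.985, 0.172, 0.001, 0.001]
force: [0.1, -0.1, -0.7]
finger_gap: 0.591
gripper_force: 42.1
```

Call:
{"method": "apply_moves", "body": {
  "claw": [-1, -1, -1, -1, -1],
  "travel": [
    [0.022, -0.022, 0.005],
    [0.044, -0.044, 0.01],
    [0.066, -0.066, 0.015],
    [0.088, -0.088, 0.02],
    [0.108, -0.11, 0.025]
  ],
  "turn": [
    [0, 0, 0.013],
    [0, 0, 0.026],
    [0, 0, 0.04],
    [0, 0, 0.053],
    [0, 0, 0.067]
  ]
}}

```text
t: 17.63
tcp_pos: [0.5515, 0.0311, 0.1687]
tool_rot: [0.998, 0.067, 0.001, 0.0]
force: [0.2, 0.3, -0.9]
finger_gap: 0.594
gripper_force: 42.1
```

Call:
{"method": "apply_moves", "body": {
  "claw": [-1, -1, -1, -1, -1],
  "travel": [
    [0.02, -0.03, 0.005],
    [0.04, -0.06, 0.01],
    [0.06, -0.09, 0.015],
    [0.075, -0.115, 0.02],
    [0.083, -0.13, 0.025]
  ],
  "turn": [
    [0, 0, 0.013],
    [0, 0, 0.026],
    [0, 0, 0.04],
    [0, 0, 0.053],
    [0, 0, 0.067]
  ]
}}

```text
t: 18.05
tcp_pos: [0.6038, 0.1444, 0.1487]
tool_rot: [0.999, -0.037, 0.001, -0.0]
force: [0.5, -0.3, -2.0]
finger_gap: 0.593
gripper_force: 42.0
```

Call:
{"method": "apply_moves", "body": {
  "claw": [-1, -1, -1],
  "travel": [
    [0, 0, 0],
    [0, 0, 0],
    [0, 0, 0]
  ],
  "turn": [
    [0, 0, 0],
    [0, 0, 0],
    [0, 0, 0]
  ]
}}

```text
t: 18.3
tcp_pos: [0.6022, 0.1412, 0.1484]
tool_rot: [0.999, -0.037, -0.0, 0.0]
force: [-0.0, 0.9, -0.4]
finger_gap: 0.594
gripper_force: 42.1
```

```bash
python3 - <<'E'
from h import *
s=snap('wrist','w6.png'); P=cloud(s)
plan((602,143.6,55,-4,1))
E
```

```text
now [602.4 140.9 148.5] phi -4.3 t 18.35 gap 0.596
4 rows [-0.0007, -0.0033, 0.1169] [0.0001, 0.0001, -0.0015]
 -- (602, 143.6, 55, -4)
```

View pics/w6.png

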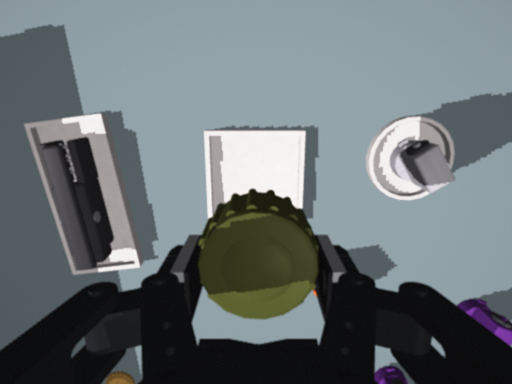

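The view shows the jar grip held level at (258,258) with the square tray ahead at (255,165). The corkscrew is down in the long tray at (85,200) and the head stands in the round tray at (415,160).

Call:
{"method": "apply_moves", "body": {
  "claw": [-1, -1, -1, -1, -1],
  "travel": [
    [-0.0007, -0.0033, 0.04],
    [-0.0007, -0.0033, 0.08],
    [-0.0007, -0.0033, 0.108],
    [-0.0007, -0.0033, 0.117],
    [-0.0007, -0.0033, 0.117]
  ],
  "turn": [
    [0, 0, 0],
    [0, 0, 0],
    [0, 0, 0],
    [0, 0, 0],
    [0, 0, 0]
  ]
}}

```text
t: 18.77
tcp_pos: [0.6008, 0.1433, 0.0528]
tool_rot: [0.999, -0.038, -0.002, 0.0]
force: [-0.5, 0.3, 0.3]
finger_gap: 0.594
gripper_force: 42.1
```

Call:
{"method": "apply_moves", "body": {
  "claw": [-1, -1, -1],
  "travel": [
    [0, 0, 0],
    [0, 0, 0],
    [0, 0, 0]
  ],
  "turn": [
    [0, 0, 0],
    [0, 0, 0],
    [0, 0, 0]
  ]
}}

```text
t: 19.02
tcp_pos: [0.6039, 0.1444, 0.0565]
tool_rot: [0.999, -0.037, 0.002, -0.0]
force: [0.6, -0.1, -0.7]
finger_gap: 0.593
gripper_force: 42.1
```

```bash
python3 - <<'E'
from h import *
plan((602,143.6,11.2,-4,1))
E
```

```text
now [603.9 144.4  56.5] phi -4.3 t 19.0167 gap 0.593
3 rows [-0.0026, 0.0012, 0.0566] [-0.0001, -0.0012, -0.0015]
 -- (602, 143.6, 11.2, -4)
```

Call:
{"method": "apply_moves", "body": {
  "claw": [-1, -1, -1, -1, -1],
  "travel": [
    [-0.0026, 0.0012, 0.02],
    [-0.0026, 0.0012, 0.038],
    [-0.0026, 0.0012, 0.048],
    [-0.0026, 0.0012, 0.054],
    [-0.0026, 0.0012, 0.056]
  ],
  "turn": [
    [0, 0, 0],
    [0, 0, 0],
    [0, 0, 0],
    [0, 0, 0],
    [0, 0, 0]
  ]
}}

```text
t: 19.43
tcp_pos: [0.6005, 0.1438, 0.011]
tool_rot: [0.999, -0.037, -0.0, 0.0]
force: [-4.8, -0.1, 15.4]
finger_gap: 0.594
gripper_force: 43.4
```

Call:
{"method": "apply_moves", "body": {
  "claw": [-1, -1, -1],
  "travel": [
    [0, 0, 0],
    [0, 0, 0],
    [0, 0, 0]
  ],
  "turn": [
    [0, 0, 0],
    [0, 0, 0],
    [0, 0, 0]
  ]
}}

```text
t: 19.68
tcp_pos: [0.6006, 0.1438, 0.011]
tool_rot: [0.999, -0.037, 0.0, 0.0]
force: [-2.9, -0.9, 6.6]
finger_gap: 0.595
gripper_force: 42.5
```

Call:
{"method": "apply_moves", "body": {
  "claw": [1, 1, 1, 1, 1],
  "travel": [
    [0, 0, 0],
    [0, 0, 0],
    [0, 0, 0],
    [0, 0, 0],
    [0, 0, 0]
  ],
  "turn": [
    [0, 0, 0],
    [0, 0, 0],
    [0, 0, 0],
    [0, 0, 0],
    [0, 0, 0]
  ]
}}

```text
t: 20.1
tcp_pos: [0.6005, 0.1437, 0.0096]
tool_rot: [0.999, -0.037, 0.0, -0.0]
force: [-0.4, 0.1, 0.4]
finger_gap: 1.0
gripper_force: 0.0
```

Call:
{"method": "apply_moves", "body": {
  "claw": [0.2, 0.2, 0.2, 0.2, 0.2],
  "travel": [
    [0, 0, -0.02],
    [0, 0, -0.05],
    [0, 0, -0.1],
    [0, 0, -0.15],
    [0, 0, -0.15]
  ],
  "turn": [
    [0, 0, 0],
    [0, 0, 0],
    [0, 0, 0],
    [0, 0, 0],
    [0, 0, 0]
  ]
}}

```text
t: 20.52
tcp_pos: [0.6058, 0.1442, 0.1375]
tool_rot: [0.999, -0.037, 0.008, -0.001]
force: [0.9, 0.4, 0.8]
finger_gap: 0.599
gripper_force: 0.0
```

Call:
{"method": "apply_moves", "body": {
  "claw": [0.2, 0.2, 0.2],
  "travel": [
    [0, 0, 0],
    [0, 0, 0],
    [0, 0, 0]
  ],
  "turn": [
    [0, 0, 0],
    [0, 0, 0],
    [0, 0, 0]
  ]
}}

```text
t: 20.77
tcp_pos: [0.599, 0.1436, 0.1282]
tool_rot: [0.999, -0.037, -0.002, 0.0]
force: [0.0, 0.4, -1.4]
finger_gap: 0.602
gripper_force: 0.0
```

```bash
python3 - <<'E'
from h import *
plan((374,313,140,6,1))
E
```

```text
now [599.  143.6 128.2] phi -4.3 t 20.7667 gap 0.602
4 rows [-0.1481, -0.0951, -0.0069] [0.0, 0.0005, -0.0285]
4 rows [-0.139, -0.108, -0.0072] [0.0, 0.0005, -0.0285]
 -- (374, 313, 140, 6)
```

Call:
{"method": "apply_moves", "body": {
  "claw": [0.2, 0.2, 0.2, 0.2],
  "travel": [
    [-0.148, -0.095, -0.007],
    [-0.148, -0.095, -0.007],
    [-0.148, -0.095, -0.007],
    [-0.148, -0.095, -0.007]
  ],
  "turn": [
    [0, 0, -0.0285],
    [0, 0, -0.0285],
    [0, 0, -0.0285],
    [0, 0, -0.0285]
  ]
}}

```text
t: 21.1
tcp_pos: [0.4807, 0.2297, 0.1332]
tool_rot: [1.0, 0.009, -0.005, 0.001]
force: [-0.7, -0.2, 0.0]
finger_gap: 0.6
gripper_force: 0.0
```

Call:
{"method": "apply_moves", "body": {
  "claw": [0.2, 0.2, 0.2, 0.2],
  "travel": [
    [-0.139, -0.108, -0.007],
    [-0.139, -0.108, -0.007],
    [-0.139, -0.108, -0.007],
    [-0.139, -0.108, -0.007]
  ],
  "turn": [
    [0, 0, -0.0285],
    [0, 0, -0.0285],
    [0, 0, -0.0285],
    [0, 0, -0.0285]
  ]
}}

```text
t: 21.43
tcp_pos: [0.3695, 0.3138, 0.1394]
tool_rot: [0.999, 0.054, -0.004, 0.001]
force: [0.2, -0.3, -0.8]
finger_gap: 0.602
gripper_force: 0.0
```

Call:
{"method": "apply_moves", "body": {
  "claw": [0.2, 0.2, 0.2, 0.2],
  "travel": [
    [0, 0, 0],
    [0, 0, 0],
    [0, 0, 0],
    [0, 0, 0]
  ],
  "turn": [
    [0, 0, 0],
    [0, 0, 0],
    [0, 0, 0],
    [0, 0, 0]
  ]
}}

```text
t: 21.77
tcp_pos: [0.3767, 0.3124, 0.1405]
tool_rot: [0.999, 0.052, 0.0, 0.0]
force: [-0.3, 0.2, 0.4]
finger_gap: 0.603
gripper_force: 0.0
```

```bash
cat >> h.py <<'E'
def cap(s,z=.0065):
    hsv=cv2.cvtColor(s['pixels'],cv2.COLOR_RGB2HSV)
    m=cv2.inRange(hsv,(12,110,40),(32,255,255))
    cs,_=cv2.findContours(m,cv2.RETR_EXTERNAL,cv2.CHAIN_APPROX_NONE)
    for c in cs:
        if cv2.contourArea(c)>150:
            pts=np.array([ray(s,*q[0],z)[:2]*1000 for q in c.astype(float)],np.float32)
            (x,y),r=cv2.minEnclosingCircle(pts); 
            print('cap?',np.round([x,y,r],1),'px',c.mean((0,1)).round(),np.round(np.hstack([*cv2.minAreaRect(pts)]),1))
E
python3 - <<'E'
from h import *
s=snap('wrist','w7.png'); cap(s); P=cloud(s)
print(blob(P,(.374,.313),.025,.004,.012))
# finger tips: closest-to-table points of the gripper
m=(P[...,2]>.09)&np.isfinite(P[...,2]); q=P[m]; print('lowest gripper z',np.percentile(q[:,2],[0,1,5]))
t=snap('top'); Pt=cloud(t); print('steel',blob(Pt,(.611,.002),.035,.03,.06)); print('grip',blob(Pt,(.602,.143),.045,.025,.06))
plan((374,313,60,6,1))
E
```

```text
cap? [373.6 316.   15.6] px [252. 184.] [373.8 316.2  30.5  29.6   6.5]
{'n': 595, 'rect': array([372.3, 316.5,  27. ,  25.3,   6.4]), 'mean': array([372. , 316.3,   5.2])}
lowest gripper z [0.14051957 0.15008061 0.16602497]
steel {'n': 137, 'rect': array([612.2,   1.4,  41.2,  22.2,  28.8]), 'mean': array([609.9,   1.3,  45.4])}
grip {'n': 312, 'rect': array([603.3, 142.3,  51.6,  51.7,  23.6]), 'mean': array([602.4, 141.5,  33.5])}
now [376.6 312.3 140.6] phi 5.9 t 21.8667 gap 0.596
3 rows [-0.0032, -0.0012, 0.1008] [0.0, 0.0, -0.0006]
 -- (374, 313, 60, 6)
```

View pics/w7.png

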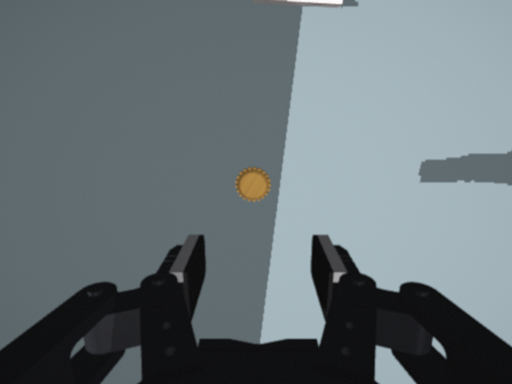

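The wrist view shows cap one at (252,184), flat and about 4 mm to the left of the finger mid-line. I'll centre on it and descend.

```bash
python3 - <<'E'
from h import *
plan((373.4,316,40,6,1))
E
```

```text
now [376.6 312.3 140.6] phi 5.9 t 21.8667 gap 0.596
4 rows [-0.0035, -0.005, 0.1258] [0.0, 0.0, -0.0006]
 -- (373.4, 316, 40, 6)
```

Call:
{"method": "apply_moves", "body": {
  "claw": [0.2, 0.2, 0.2, 0.2, 0.2],
  "travel": [
    [-0.0035, -0.005, 0.04],
    [-0.0035, -0.005, 0.08],
    [-0.0035, -0.005, 0.11],
    [-0.0035, -0.005, 0.126],
    [-0.0035, -0.005, 0.126]
  ],
  "turn": [
    [0, 0, 0],
    [0, 0, 0],
    [0, 0, 0],
    [0, 0, 0],
    [0, 0, 0]
  ]
}}

```text
t: 22.28
tcp_pos: [0.3714, 0.3152, 0.0374]
tool_rot: [0.999, 0.052, -0.003, 0.001]
force: [-0.7, 0.6, -0.2]
finger_gap: 0.601
gripper_force: 0.0
```

Call:
{"method": "apply_moves", "body": {
  "claw": [0.2, 0.2, 0.2],
  "travel": [
    [0, 0, 0],
    [0, 0, 0],
    [0, 0, 0]
  ],
  "turn": [
    [0, 0, 0],
    [0, 0, 0],
    [0, 0, 0]
  ]
}}

```text
t: 22.53
tcp_pos: [0.3733, 0.3169, 0.0412]
tool_rot: [0.999, 0.052, 0.001, -0.001]
force: [0.3, 0.2, 0.3]
finger_gap: 0.602
gripper_force: 0.0
```

```bash
python3 - <<'E'
from h import *
plan((373.4,316,1.5,6,1))
E
```

```text
now [373.3 316.9  41.2] phi 6.0 t 22.5333 gap 0.602
2 rows [0.0, 0.0012, 0.0496] [-0.0003, -0.0007, -0.0001]
 -- (373.4, 316, 1.5, 6)
```

Call:
{"method": "apply_moves", "body": {
  "claw": [0.2, 0.2, 0.2, 0.2, 0.2],
  "travel": [
    [0, 0.0005, 0.018],
    [0, 0.0005, 0.034],
    [0, 0.0005, 0.044],
    [0, 0.0005, 0.048],
    [0, 0.0005, 0.05]
  ],
  "turn": [
    [0, 0, 0],
    [0, 0, 0],
    [0, 0, 0],
    [0, 0, 0],
    [0, 0, 0]
  ]
}}

```text
t: 22.95
tcp_pos: [0.3723, 0.3163, 0.0002]
tool_rot: [0.999, 0.052, 0.0, -0.0]
force: [0.1, -0.9, -1.0]
finger_gap: 0.602
gripper_force: 0.0
```

Call:
{"method": "apply_moves", "body": {
  "claw": [-1, -1, -1, -1, -1],
  "travel": [
    [0, 0, 0],
    [0, 0, 0],
    [0, 0, 0],
    [0, 0, 0],
    [0, 0, 0]
  ],
  "turn": [
    [0, 0, 0],
    [0, 0, 0],
    [0, 0, 0],
    [0, 0, 0],
    [0, 0, 0]
  ],
  "newtons": 30
}}

```text
t: 23.37
tcp_pos: [0.3725, 0.3164, 0.0007]
tool_rot: [0.999, 0.052, 0.0, -0.0]
force: [0.5, -0.2, 5.2]
finger_gap: 0.351
gripper_force: 29.9
```

Call:
{"method": "apply_moves", "body": {
  "claw": [-1, -1],
  "travel": [
    [0, 0, 0],
    [0, 0, 0]
  ],
  "turn": [
    [0, 0, 0],
    [0, 0, 0]
  ]
}}

```text
t: 23.53
tcp_pos: [0.3725, 0.3164, 0.0007]
tool_rot: [0.999, 0.052, 0.0, -0.0]
force: [-1.6, -0.9, 5.7]
finger_gap: 0.351
gripper_force: 29.9
```

Call:
{"method": "apply_moves", "body": {
  "claw": [-1, -1, -1, -1, -1],
  "travel": [
    [0, 0, -0.015],
    [0, 0, -0.04],
    [0, 0, -0.08],
    [0, 0, -0.12],
    [0, 0, -0.16]
  ],
  "turn": [
    [0, 0, 0],
    [0, 0, 0],
    [0, 0, 0],
    [0, 0, 0],
    [0, 0, 0]
  ]
}}

```text
t: 23.95
tcp_pos: [0.3717, 0.316, 0.1291]
tool_rot: [0.999, 0.052, -0.001, 0.0]
force: [0.5, 0.1, -0.1]
finger_gap: 0.351
gripper_force: 29.7
```

Call:
{"method": "apply_moves", "body": {
  "claw": [-1, -1, -1],
  "travel": [
    [0, 0, 0],
    [0, 0, 0],
    [0, 0, 0]
  ],
  "turn": [
    [0, 0, 0],
    [0, 0, 0],
    [0, 0, 0]
  ]
}}

```text
t: 24.2
tcp_pos: [0.3717, 0.316, 0.1279]
tool_rot: [0.999, 0.052, -0.0, 0.0]
force: [-0.1, -0.0, -1.1]
finger_gap: 0.346
gripper_force: 29.7
```

```bash
python3 - <<'E'
from h import *
plan((450,0,170,6.4,1),(540,-280,170,6.4,1))
E
```

```text
now [371.7 316.  127.9] phi 6.0 t 24.2 gap 0.346
5 rows [0.0279, 0.2016, -0.0263] [0.0, 0.0001, -0.0011]
5 rows [0.0273, 0.2016, -0.0263] [0.0, 0.0001, -0.0011]
 -- (450, 0, 170, 6.4)
5 rows [0.0364, 0.1802, 0.0] [0.0, 0.0, 0.0]
5 rows [0.0364, 0.1802, 0.0] [0.0, 0.0, 0.0]
 -- (540, -280, 170, 6.4)
```

Call:
{"method": "apply_moves", "body": {
  "claw": [-1, -1, -1, -1, -1],
  "travel": [
    [0.006, 0.04, -0.005],
    [0.012, 0.085, -0.01],
    [0.017, 0.13, -0.016],
    [0.023, 0.17, -0.02],
    [0.028, 0.202, -0.026]
  ],
  "turn": [
    [0, 0, 0],
    [0, 0, 0],
    [0, 0, 0],
    [0, 0, 0],
    [0, 0, -0.001]
  ]
}}

```text
t: 24.62
tcp_pos: [0.4102, 0.1557, 0.1472]
tool_rot: [0.999, 0.054, -0.002, 0.0]
force: [0.2, 1.1, -0.8]
finger_gap: 0.35
gripper_force: 29.8
```

Call:
{"method": "apply_moves", "body": {
  "claw": [-1, -1, -1, -1, -1],
  "travel": [
    [0.006, 0.04, -0.005],
    [0.012, 0.085, -0.01],
    [0.017, 0.13, -0.016],
    [0.023, 0.17, -0.02],
    [0.028, 0.202, -0.026]
  ],
  "turn": [
    [0, 0, 0],
    [0, 0, 0],
    [0, 0, 0],
    [0, 0, 0],
    [0, 0, -0.001]
  ]
}}

```text
t: 25.03
tcp_pos: [0.4504, -0.0025, 0.168]
tool_rot: [0.998, 0.055, -0.002, -0.0]
force: [-0.5, -0.4, 0.4]
finger_gap: 0.351
gripper_force: 29.8
```

Call:
{"method": "apply_moves", "body": {
  "claw": [-1, -1, -1, -1, -1],
  "travel": [
    [0.007, 0.036, 0],
    [0.014, 0.072, 0],
    [0.021, 0.108, 0],
    [0.029, 0.144, 0],
    [0.036, 0.18, 0]
  ],
  "turn": [
    [0, 0, 0],
    [0, 0, 0],
    [0, 0, 0],
    [0, 0, 0],
    [0, 0, 0]
  ]
}}

```text
t: 25.45
tcp_pos: [0.4948, -0.1413, 0.1676]
tool_rot: [0.998, 0.055, -0.002, -0.001]
force: [0.5, 0.2, -1.1]
finger_gap: 0.354
gripper_force: 29.8
```

Call:
{"method": "apply_moves", "body": {
  "claw": [-1, -1, -1, -1, -1],
  "travel": [
    [0.007, 0.036, 0],
    [0.014, 0.072, 0],
    [0.021, 0.108, 0],
    [0.029, 0.144, 0],
    [0.036, 0.18, 0]
  ],
  "turn": [
    [0, 0, 0],
    [0, 0, 0],
    [0, 0, 0],
    [0, 0, 0],
    [0, 0, 0]
  ]
}}

```text
t: 25.87
tcp_pos: [0.5395, -0.2809, 0.167]
tool_rot: [0.998, 0.055, -0.002, -0.002]
force: [1.1, -0.2, 0.3]
finger_gap: 0.348
gripper_force: 29.8
```

Call:
{"method": "apply_moves", "body": {
  "claw": [-1, -1, -1],
  "travel": [
    [0, 0, 0],
    [0, 0, 0],
    [0, 0, 0]
  ],
  "turn": [
    [0, 0, 0],
    [0, 0, 0],
    [0, 0, 0]
  ]
}}

```text
t: 26.12
tcp_pos: [0.5389, -0.279, 0.1675]
tool_rot: [0.998, 0.055, -0.002, -0.002]
force: [0.3, -0.1, -1.1]
finger_gap: 0.352
gripper_force: 29.8
```

```bash
python3 - <<'E'
from h import *
s=snap('wrist','w8.png'); trays(s); cap(s)
plan((560,-270,170,6.4,1))
E
```

```text
[129, 44, 21, 66, 161] [ 613.6 -166.7   16.8   53.8   89.3]
[234, 68, 141, 73, 2336] [ 607.4 -312.3   63.4  124.4    6.4]
[488, 197, 24, 61, 474] [ 511.4 -527.4   62.3   17.6    9.8]
cap? [ 427.3 -167.2   16.7] px [140. 263.] [ 428.4 -166.4   30.4   30.8   44.3]
cap? [ 458.3 -288.1   35.7] px [258. 250.] [ 458.4 -288.2   70.1   66.5    5.3]
cap? [ 615.1 -127.6   33.5] px [115.  71.] [ 615.2 -140.9   39.9   66.4   89.5]
now [ 539.  -278.6  167.9] phi 6.4 t 26.1667 gap 0.348
2 rows [0.0273, -0.0078, -0.0027] [-0.0011, 0.001, -0.0001]
 -- (560, -270, 170, 6.4)
```

View pics/w8.png

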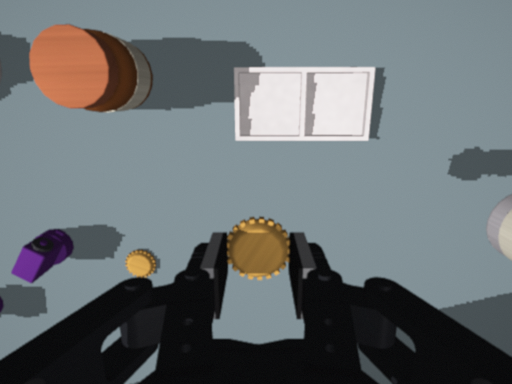

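The view shows cap one held level at (258,250). The twin tray is at (305,104) with bays at (272,104) and (338,104), and the second cap is at (140,263).

```bash
python3 - <<'E'
from h import *
plan((604.1,-282.5,60,6.4,1))
E
```

```text
now [ 539.  -278.6  167.9] phi 6.4 t 26.1667 gap 0.348
5 rows [0.0808, 0.0144, 0.1346] [-0.0011, 0.001, -0.0001]
 -- (604.1, -282.5, 60, 6.4)
```

Call:
{"method": "apply_moves", "body": {
  "claw": [-1, -1, -1, -1, -1],
  "travel": [
    [0.03, 0.005, 0.03],
    [0.06, 0.01, 0.06],
    [0.08, 0.0144, 0.095],
    [0.08, 0.0144, 0.125],
    [0.08, 0.0144, 0.135]
  ],
  "turn": [
    [0, 0, 0],
    [0, 0, 0],
    [0, 0, 0],
    [0, 0, 0],
    [0, 0, 0]
  ]
}}

```text
t: 26.58
tcp_pos: [0.6031, -0.2811, 0.0572]
tool_rot: [0.998, 0.057, -0.003, -0.003]
force: [-1.4, 0.4, 0.4]
finger_gap: 0.351
gripper_force: 29.8
```

Call:
{"method": "apply_moves", "body": {
  "claw": [-1, -1, -1, -1],
  "travel": [
    [0, 0, 0],
    [0, 0, 0],
    [0, 0, 0],
    [0, 0, 0]
  ],
  "turn": [
    [0, 0, 0],
    [0, 0, 0],
    [0, 0, 0],
    [0, 0, 0]
  ]
}}

```text
t: 26.92
tcp_pos: [0.6059, -0.2851, 0.0638]
tool_rot: [0.998, 0.056, 0.001, 0.001]
force: [-0.2, -0.9, 0.8]
finger_gap: 0.35
gripper_force: 29.8
```

```bash
python3 - <<'E'
from h import *
plan((603.6,-282.5,11.3,6.4,1))
E
```

```text
now [ 605.9 -285.1   63.8] phi 6.4 t 26.9167 gap 0.35
3 rows [-0.0026, -0.0037, 0.0657] [0.0007, -0.0008, -0.0002]
 -- (603.6, -282.5, 11.3, 6.4)
```

Call:
{"method": "apply_moves", "body": {
  "claw": [-1, -1, -1, -1, -1],
  "travel": [
    [-0.0026, -0.0037, 0.025],
    [-0.0026, -0.0037, 0.045],
    [-0.0026, -0.0037, 0.057],
    [-0.0026, -0.0037, 0.063],
    [-0.0026, -0.0037, 0.065]
  ],
  "turn": [
    [0, 0, 0],
    [0, 0, 0],
    [0, 0, 0],
    [0, 0, 0],
    [0, 0, 0]
  ]
}}

```text
t: 27.33
tcp_pos: [0.6027, -0.282, 0.0097]
tool_rot: [0.998, 0.055, -0.0, -0.0]
force: [0.1, 0.1, 0.1]
finger_gap: 0.351
gripper_force: 29.8
```

Call:
{"method": "apply_moves", "body": {
  "claw": [-1, -1, -1],
  "travel": [
    [0, 0, 0],
    [0, 0, 0],
    [0, 0, 0]
  ],
  "turn": [
    [0, 0, 0],
    [0, 0, 0],
    [0, 0, 0]
  ]
}}

```text
t: 27.58
tcp_pos: [0.6034, -0.2823, 0.0107]
tool_rot: [0.998, 0.056, 0.001, 0.001]
force: [-0.1, -0.0, 0.3]
finger_gap: 0.348
gripper_force: 29.8
```

Call:
{"method": "apply_moves", "body": {
  "claw": [0.2, 0.2, 0.2, 0.2, 0.2],
  "travel": [
    [0, 0, 0],
    [0, 0, 0],
    [0, 0, 0],
    [0, 0, 0],
    [0, 0, 0]
  ],
  "turn": [
    [0, 0, 0],
    [0, 0, 0],
    [0, 0, 0],
    [0, 0, 0],
    [0, 0, 0]
  ]
}}

```text
t: 28.0
tcp_pos: [0.6028, -0.2818, 0.0098]
tool_rot: [0.998, 0.056, 0.0, 0.0]
force: [0.3, -0.2, -1.0]
finger_gap: 0.599
gripper_force: 0.0
```

Call:
{"method": "apply_moves", "body": {
  "claw": [0.2, 0.2, 0.2, 0.2, 0.2],
  "travel": [
    [0, 0, -0.02],
    [0, 0, -0.05],
    [0, 0, -0.1],
    [0, 0, -0.15],
    [0, 0, -0.16]
  ],
  "turn": [
    [0, 0, 0],
    [0, 0, 0],
    [0, 0, 0],
    [0, 0, 0],
    [0, 0, 0]
  ]
}}

```text
t: 28.42
tcp_pos: [0.6064, -0.2842, 0.1449]
tool_rot: [0.998, 0.056, 0.005, 0.004]
force: [1.6, -1.4, 1.0]
finger_gap: 0.599
gripper_force: 0.0
```

Call:
{"method": "apply_moves", "body": {
  "claw": [0.2, 0.2, 0.2, 0.2],
  "travel": [
    [0, 0, 0],
    [0, 0, 0],
    [0, 0, 0],
    [0, 0, 0]
  ],
  "turn": [
    [0, 0, 0],
    [0, 0, 0],
    [0, 0, 0],
    [0, 0, 0]
  ]
}}

```text
t: 28.75
tcp_pos: [0.6014, -0.2809, 0.1352]
tool_rot: [0.998, 0.056, -0.002, -0.001]
force: [0.5, -0.8, -0.8]
finger_gap: 0.6
gripper_force: 0.0
```

```bash
python3 - <<'E'
from h import *
s=snap('wrist'); cap(s,.0095); P=cloud(s)
hsv=cv2.cvtColor(s['pixels'],cv2.COLOR_RGB2HSV); m=cv2.inRange(hsv,(12,110,40),(32,255,255))>0
print(blob(P,(.604,-.2825),.03,.004,.03,m))
plan((427,-166.5,140,6,1))
E
```

```text
cap? [ 604.7 -283.    15.5] px [260. 180.] [ 604.3 -282.8   29.4   29.5    6.5]
cap? [ 606.4 -126.    34.6] px [ 89. 149.] [ 611.5 -137.3   67.4   44.4   24.8]
{'n': 860, 'rect': array([ 603.3, -282.9,   29.9,   29.9,    7. ]), 'mean': array([ 604.1, -282.9,    7.6])}
now [ 601.5 -281.   135.3] phi 6.4 t 28.8 gap 0.602
4 rows [-0.1005, -0.0832, -0.0023] [-0.0005, 0.0005, 0.001]
4 rows [-0.1007, -0.0829, -0.0026] [-0.0005, 0.0005, 0.001]
 -- (427, -166.5, 140, 6)
```

Call:
{"method": "apply_moves", "body": {
  "claw": [0.2, 0.2, 0.2, 0.2],
  "travel": [
    [-0.1, -0.083, -0.0025],
    [-0.1, -0.083, -0.0025],
    [-0.1, -0.083, -0.0025],
    [-0.1, -0.083, -0.0025]
  ],
  "turn": [
    [0, 0, 0],
    [0, 0, 0],
    [0, 0, 0],
    [0, 0, 0]
  ]
}}

```text
t: 29.13
tcp_pos: [0.5097, -0.22, 0.1377]
tool_rot: [0.998, 0.056, -0.005, -0.004]
force: [0.3, 0.3, -1.3]
finger_gap: 0.6
gripper_force: 0.0
```

Call:
{"method": "apply_moves", "body": {
  "claw": [0.2, 0.2, 0.2, 0.2],
  "travel": [
    [-0.1, -0.083, -0.0025],
    [-0.1, -0.083, -0.0025],
    [-0.1, -0.083, -0.0025],
    [-0.1, -0.083, -0.0025]
  ],
  "turn": [
    [0, 0, 0],
    [0, 0, 0],
    [0, 0, 0],
    [0, 0, 0]
  ]
}}

```text
t: 29.47
tcp_pos: [0.4236, -0.1635, 0.1405]
tool_rot: [0.998, 0.056, -0.004, -0.003]
force: [-0.4, 0.6, -1.0]
finger_gap: 0.598
gripper_force: 0.0
```

Call:
{"method": "apply_moves", "body": {
  "claw": [0.2, 0.2, 0.2, 0.2],
  "travel": [
    [0, 0, 0],
    [0, 0, 0],
    [0, 0, 0],
    [0, 0, 0]
  ],
  "turn": [
    [0, 0, 0],
    [0, 0, 0],
    [0, 0, 0],
    [0, 0, 0]
  ]
}}

```text
t: 29.8
tcp_pos: [0.4306, -0.1688, 0.1416]
tool_rot: [0.998, 0.055, 0.001, 0.001]
force: [-0.8, -0.1, 0.1]
finger_gap: 0.602
gripper_force: 0.0
```

```bash
python3 - <<'E'
from h import *
s=snap('wrist'); cap(s)
P=cloud(s); print(blob(P,(.427,-.1655),.025,.004,.012))
plan((426.5,-166,40,6.4,1))
E
```

```text
cap? [ 426.2 -164.3   15.8] px [251. 185.] [ 426.2 -164.1   30.6   30.3   43.5]
{'n': 583, 'rect': array([ 424.4, -164. ,   25.7,   25.9,   89.9]), 'mean': array([ 424.6, -163.7,    5.2])}
now [ 430.2 -168.6  141.6] phi 6.4 t 29.85 gap 0.603
4 rows [-0.0044, -0.0038, 0.1269] [0.0002, -0.0003, -0.0002]
 -- (426.5, -166, 40, 6.4)
```

Call:
{"method": "apply_moves", "body": {
  "claw": [0.2, 0.2, 0.2, 0.2, 0.2],
  "travel": [
    [-0.005, -0.006, 0.04],
    [-0.005, -0.006, 0.08],
    [-0.005, -0.006, 0.11],
    [-0.005, -0.006, 0.127],
    [-0.005, -0.006, 0.127]
  ],
  "turn": [
    [0, 0, 0],
    [0, 0, 0],
    [0, 0, 0],
    [0, 0, 0],
    [0, 0, 0]
  ]
}}

```text
t: 30.27
tcp_pos: [0.4237, -0.1629, 0.0375]
tool_rot: [0.998, 0.055, -0.002, -0.002]
force: [-0.5, 0.1, -0.7]
finger_gap: 0.598
gripper_force: 0.0
```

Call:
{"method": "apply_moves", "body": {
  "claw": [0.2, 0.2, 0.2, 0.2],
  "travel": [
    [0, 0, 0],
    [0, 0, 0],
    [0, 0, 0],
    [0, 0, 0]
  ],
  "turn": [
    [0, 0, 0],
    [0, 0, 0],
    [0, 0, 0],
    [0, 0, 0]
  ]
}}

```text
t: 30.6
tcp_pos: [0.4253, -0.1638, 0.0412]
tool_rot: [0.998, 0.056, 0.001, 0.001]
force: [-0.1, -0.8, 0.0]
finger_gap: 0.599
gripper_force: 0.0
```

```bash
python3 - <<'E'
from h import *
plan((425.8,-164.2,1.3,6.4,1))
E
```

```text
now [ 425.3 -163.8   41.2] phi 6.4 t 30.6 gap 0.599
2 rows [0.0004, 0.0005, 0.0498] [0.0006, -0.0006, -0.0001]
 -- (425.8, -164.2, 1.3, 6.4)
```

Call:
{"method": "apply_moves", "body": {
  "claw": [0.2, 0.2, 0.2, 0.2, 0.2],
  "travel": [
    [0, 0.0005, 0.018],
    [0, 0.0005, 0.034],
    [0, 0.0005, 0.044],
    [0, 0.0005, 0.048],
    [0, 0.0005, 0.0495]
  ],
  "turn": [
    [0, 0, 0],
    [0, 0, 0],
    [0, 0, 0],
    [0, 0, 0],
    [0, 0, 0]
  ]
}}

```text
t: 31.02
tcp_pos: [0.4245, -0.1637, 0.0004]
tool_rot: [0.998, 0.056, -0.0, -0.0]
force: [-0.2, 0.1, -0.5]
finger_gap: 0.6
gripper_force: 0.0
```

Call:
{"method": "apply_moves", "body": {
  "claw": [-1, -1, -1, -1, -1],
  "travel": [
    [0, 0, 0],
    [0, 0, 0],
    [0, 0, 0],
    [0, 0, 0],
    [0, 0, 0]
  ],
  "turn": [
    [0, 0, 0],
    [0, 0, 0],
    [0, 0, 0],
    [0, 0, 0],
    [0, 0, 0]
  ]
}}

```text
t: 31.43
tcp_pos: [0.4248, -0.1638, 0.0011]
tool_rot: [0.998, 0.056, 0.0, 0.0]
force: [-1.2, -0.1, 5.6]
finger_gap: 0.353
gripper_force: 29.8
```

Call:
{"method": "apply_moves", "body": {
  "claw": [-1, -1, -1, -1, -1],
  "travel": [
    [0, 0, 0],
    [0, 0, -0.015],
    [0, 0, -0.06],
    [0, 0, -0.11],
    [0, 0, -0.15]
  ],
  "turn": [
    [0, 0, 0],
    [0, 0, 0],
    [0, 0, 0],
    [0, 0, 0],
    [0, 0, 0]
  ]
}}

```text
t: 31.85
tcp_pos: [0.4244, -0.1635, 0.1221]
tool_rot: [0.998, 0.056, -0.0, -0.0]
force: [-0.1, 0.6, -0.0]
finger_gap: 0.346
gripper_force: 29.8
```

Call:
{"method": "apply_moves", "body": {
  "claw": [-1, -1, -1, -1],
  "travel": [
    [0, 0, 0],
    [0, 0, 0],
    [0, 0, 0],
    [0, 0, 0]
  ],
  "turn": [
    [0, 0, 0],
    [0, 0, 0],
    [0, 0, 0],
    [0, 0, 0]
  ]
}}

```text
t: 32.18
tcp_pos: [0.4237, -0.1631, 0.1195]
tool_rot: [0.998, 0.056, -0.001, -0.001]
force: [0.6, 0.0, -0.5]
finger_gap: 0.35
gripper_force: 29.8
```

```bash
python3 - <<'E'
from h import *
plan((610.4,-342.1,130,6.4,1))
E
```

```text
now [ 423.7 -163.1  119.5] phi 6.4 t 32.1833 gap 0.35
4 rows [0.1035, 0.1241, -0.007] [-0.0003, 0.0003, -0.0001]
4 rows [0.1035, 0.1242, -0.0068] [-0.0003, 0.0003, -0.0001]
 -- (610.4, -342.1, 130, 6.4)
```

Call:
{"method": "apply_moves", "body": {
  "claw": [-1, -1, -1, -1],
  "travel": [
    [0.026, 0.031, -0.002],
    [0.052, 0.062, -0.004],
    [0.078, 0.093, -0.006],
    [0.1035, 0.124, -0.007]
  ],
  "turn": [
    [0, 0, 0],
    [0, 0, 0],
    [0, 0, 0],
    [0, 0, 0]
  ]
}}

```text
t: 32.52
tcp_pos: [0.518, -0.2534, 0.1242]
tool_rot: [0.998, 0.056, -0.001, -0.001]
force: [0.1, 0.0, -1.1]
finger_gap: 0.349
gripper_force: 29.8
```

Call:
{"method": "apply_moves", "body": {
  "claw": [-1, -1, -1, -1],
  "travel": [
    [0.026, 0.031, -0.002],
    [0.052, 0.062, -0.004],
    [0.078, 0.093, -0.006],
    [0.1035, 0.124, -0.007]
  ],
  "turn": [
    [0, 0, 0],
    [0, 0, 0],
    [0, 0, 0],
    [0, 0, 0]
  ]
}}

```text
t: 32.85
tcp_pos: [0.6112, -0.3429, 0.129]
tool_rot: [0.998, 0.055, -0.002, -0.001]
force: [-0.6, 0.0, 1.2]
finger_gap: 0.35
gripper_force: 29.8
```

Call:
{"method": "apply_moves", "body": {
  "claw": [-1, -1, -1, -1, -1],
  "travel": [
    [0, 0, 0.02],
    [0, 0, 0.05],
    [0, 0, 0.08],
    [0, 0, 0.09],
    [0, 0, 0.09]
  ],
  "turn": [
    [0, 0, 0],
    [0, 0, 0],
    [0, 0, 0],
    [0, 0, 0],
    [0, 0, 0]
  ]
}}

```text
t: 33.27
tcp_pos: [0.6083, -0.3403, 0.0544]
tool_rot: [0.998, 0.055, -0.004, -0.003]
force: [-0.5, 0.4, 0.5]
finger_gap: 0.346
gripper_force: 29.8
```

Call:
{"method": "apply_moves", "body": {
  "claw": [-1, -1, -1, -1],
  "travel": [
    [0, 0, 0],
    [0, 0, 0],
    [0, 0, 0],
    [0, 0, 0]
  ],
  "turn": [
    [0, 0, 0],
    [0, 0, 0],
    [0, 0, 0],
    [0, 0, 0]
  ]
}}

```text
t: 33.6
tcp_pos: [0.612, -0.3431, 0.0614]
tool_rot: [0.998, 0.056, 0.001, 0.001]
force: [-0.3, -0.2, 0.5]
finger_gap: 0.35
gripper_force: 29.8
```

```bash
python3 - <<'E'
from h import *
plan((610.2,-342.1,11.3,6.4,1))
E
```

```text
now [ 612.  -343.1   61.4] phi 6.4 t 33.6 gap 0.35
3 rows [-0.0022, -0.0016, 0.0626] [0.0007, -0.0007, -0.0001]
 -- (610.2, -342.1, 11.3, 6.4)
```

Call:
{"method": "apply_moves", "body": {
  "claw": [-1, -1, -1, -1, -1],
  "travel": [
    [-0.002, -0.0016, 0.025],
    [-0.002, -0.0016, 0.045],
    [-0.002, -0.0016, 0.055],
    [-0.002, -0.0016, 0.06],
    [-0.002, -0.0016, 0.062]
  ],
  "turn": [
    [0, 0, 0],
    [0, 0, 0],
    [0, 0, 0],
    [0, 0, 0],
    [0, 0, 0]
  ]
}}

```text
t: 34.02
tcp_pos: [0.6094, -0.3414, 0.01]
tool_rot: [0.998, 0.056, -0.0, -0.0]
force: [-0.3, 0.5, 0.1]
finger_gap: 0.347
gripper_force: 29.8
```

Call:
{"method": "apply_moves", "body": {
  "claw": [-1, -1, -1],
  "travel": [
    [0, 0, 0],
    [0, 0, 0],
    [0, 0, 0]
  ],
  "turn": [
    [0, 0, 0],
    [0, 0, 0],
    [0, 0, 0]
  ]
}}

```text
t: 34.27
tcp_pos: [0.6101, -0.3419, 0.0111]
tool_rot: [0.998, 0.056, 0.001, 0.001]
force: [-0.9, 0.3, -0.3]
finger_gap: 0.35
gripper_force: 29.8
```

Call:
{"method": "apply_moves", "body": {
  "claw": [0.2, 0.2, 0.2, 0.2, 0.2],
  "travel": [
    [0, 0, 0],
    [0, 0, 0],
    [0, 0, 0],
    [0, 0, 0],
    [0, 0, 0]
  ],
  "turn": [
    [0, 0, 0],
    [0, 0, 0],
    [0, 0, 0],
    [0, 0, 0],
    [0, 0, 0]
  ]
}}

```text
t: 34.68
tcp_pos: [0.6095, -0.3414, 0.0102]
tool_rot: [0.998, 0.056, 0.0, 0.0]
force: [0.4, 0.5, -0.1]
finger_gap: 0.602
gripper_force: 0.0
```

Call:
{"method": "apply_moves", "body": {
  "claw": [0.2, 0.2, 0.2, 0.2, 0.2],
  "travel": [
    [0, 0, -0.02],
    [0, 0, -0.05],
    [0, 0, -0.1],
    [0, 0, -0.15],
    [0, 0, -0.2]
  ],
  "turn": [
    [0, 0, 0],
    [0, 0, 0],
    [0, 0, 0],
    [0, 0, 0],
    [0, 0, 0]
  ]
}}

```text
t: 35.1
tcp_pos: [0.6091, -0.3412, 0.1727]
tool_rot: [0.998, 0.056, -0.0, -0.0]
force: [0.5, -0.2, -0.8]
finger_gap: 0.6
gripper_force: 0.0
```

Call:
{"method": "apply_moves", "body": {
  "claw": [0.2, 0.2, 0.2, 0.2, 0.2],
  "travel": [
    [-0.05, 0, -0.03],
    [-0.1, 0, -0.05],
    [-0.1, 0, -0.05],
    [-0.1, 0, -0.05],
    [-0.1, 0, -0.05]
  ],
  "turn": [
    [0, 0, 0],
    [0, 0, 0],
    [0, 0, 0],
    [0, 0, 0],
    [0, 0, 0]
  ]
}}

```text
t: 35.52
tcp_pos: [0.5302, -0.3505, 0.2111]
tool_rot: [0.998, 0.055, 0.001, 0.0]
force: [0.4, 0.8, 0.5]
finger_gap: 0.596
gripper_force: 0.0
```

```bash
python3 - <<'E'
from h import *
s=snap('wrist'); cap(s,.0095)
v=snap('scene'); t=snap('top'); P=cloud(t)
for n,a in {'cork':((.594,.301),.08,.03,.06),'steel':((.611,.002),.035,.03,.06),'grip':((.602,.143),.045,.025,.06),'jar':((.6154,-.145),.04,.075,.1)}.items(): print(n,blob(P,*a))
im=np.hstack([cv2.resize(v['pixels'],(400,300),interpolation=cv2.INTER_AREA),cv2.resize(t['pixels'],(400,300),interpolation=cv2.INTER_AREA)])
im=np.vstack([im,np.hstack([cv2.resize(s['pixels'],(400,300)),cv2.resize(v['pixels'][140:365,80:380],(400,300))])])
cv2.imwrite('pics/fin.png',im[:,:,::-1])
E
```

```text
cap? [ 610.1 -342.8   15.1] px [258.  89.] [ 609.8 -342.8   28.4   28.8    6.4]
cap? [ 602.8 -284.3   15.3] px [201.  90.] [ 603.  -284.6   29.8   29.2   86.2]
cap? [ 615.9 -123.4   33.5] px [52. 59.] [ 615.5 -134.7   43.3   64.1   87. ]
cork {'n': 327, 'rect': array([595.8, 299.4, 110.6,  27.3,   2.7]), 'mean': array([593. , 299. ,  35.8])}
steel {'n': 137, 'rect': array([612. ,   1.3,  41.8,  22.1,  29.4]), 'mean': array([609.9,   1.2,  45.4])}
grip {'n': 312, 'rect': array([603. , 141.9,  50.2,  52.1,  35.9]), 'mean': array([602.6, 141.6,  33.3])}
jar {'n': 0, 'rect': array([0., 0., 0., 0., 0.]), 'mean': array([nan, nan, nan])}h.py:21: RuntimeWarning: Mean of empty slice.
  return dict(n=len(q),rect=np.round([cx,cy,w,h,a],1),mean=np.round(q.mean(0)*1000,1))
  ret = um.true_divide(
```

View pics/fin.png

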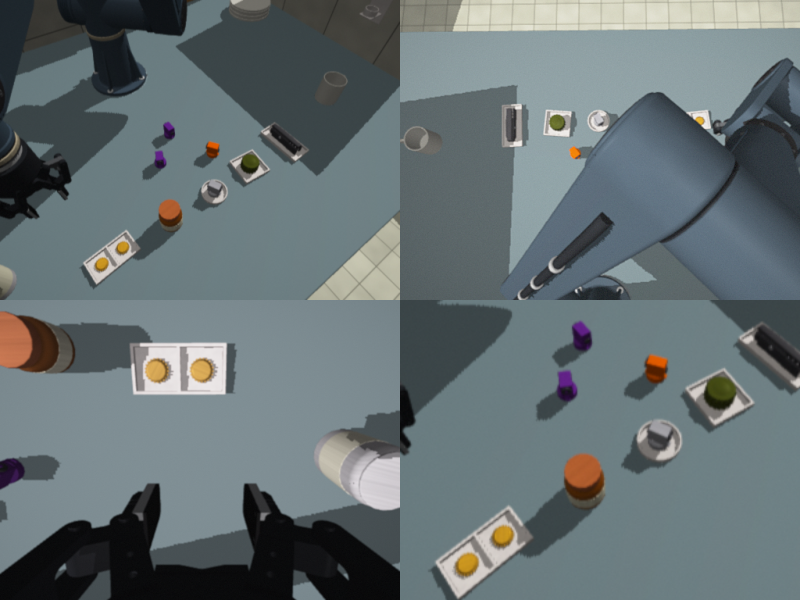

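The composite shows all five parts in their trays. The caps lie flat, one in each bay (wrist panel (155,370) and (201,370)). The head and grip stand upright, the corkscrew lies lengthways, and the jar and decoys are where they were.

```bash
python3 -c "
from station import manip
print(manip.sign_off())"
```

```text
the job is handed in; nothing more can be done
None
```

The corkscrew, steel opener head, jar grip and both crown caps were put in their trays in the order asked, the jar was left standing, and I handed the job in at about 36 s; no verdict was shown.

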